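# Pour the nutmegs into the carton and fold it shut

## Robot

A 6-joint arm with a two-finger parallel gripper is mounted at the origin on the work surface. World frame = base frame: x ahead of the robot, y to its left, z up, the work surface at z = 0. Lengths are in m, angles in rad, forces in N, time in s.
With the tool pointing down it reaches from about 0.375 to 0.975 m from the base axis. Payload 3.8 kg.
Tool frame: the origin (TCP) lies at the very end of the fingers, on their centre line; the grasp point (between the pads) lies 19 mm behind it; z points along the fingers, y is the line along which they close (so a half turn about z gives the same grasp; the last joint's range is limited). The gripper opens to 88 mm and grips with 3 to 60 N. Pads are 18 mm wide; open, the fingers measure 123 mm over their backs; the gripper's body (75 mm by 187 mm) begins 45 mm behind the grasp point.
Start: joints at [1.14, 0.264, 1.604, -0, 1.274, -0.037], TCP at [0.259, 0.623, 0.239] pointing down, gripper open.
Joint ranges: [-2.63, 2.63], [-0.94, 2.18], [0.31, 2.57], [-1.31, 4.45], [0, 2.66], [-2.55, 2.55]. Speed limits (rad/s): [2.57, 2.57, 3.14, 3.14, 3.14, 3.14].

## Interface

Orientations are given as a rotation vector (axis times angle).
In Python, from workcell import * gives the robot as it stands.
- The arm moves only by the tool step_arm, never from a script. Its argument "deltas" is a list of rows, each an object of numbers: "rx", "ry", "rz": the turn, a rotation vector about the tool's x, y, z in rad; "tx", "ty", "tz": the shift along the tool's x, y, z in m; "grip": the finger opening in m, from 0 to 0.0881. In form: [{"rx": .., "ry": .., "rz": .., "tx": .., "ty": .., "tz": .., "grip": ..}, ...]. A call has 1 to 12 rows; each row shifts and turns the commanded pose from where the row before left it, along the tool's axes as they then stand; what a row does not reach is not made up. A row lasts 1/12 s, in which the tool goes at most 41.7 mm and 7.16 degrees, less where a joint would pass 70% of its speed; a pose out of reach is approached as far as the arm can. A call is refused whole if a number of a shift passes 0.0417 or a number of a turn 0.125, either way. A call with a gripper value outside its range is refused whole. The fingers move at their own pace and stop on an object; "squeeze" is the grip in N (left out, the last holds). Time passes only in rows, so rows that do not move let the fingers close. It gives the time, the measured TCP pose, the force, the opening and the grip force at its end, in the units of the state.
- observe(): the state, without advancing time (a new reading comes with each control period).
- snapshot(name): name is "scene" or "top"; returns a dict with "frame" (384x512x3 uint8, red, green, blue), "vertical_fov" (degrees; the focal length in pixels is half the picture's height over the tangent of half this angle, whatever the lens; pixels are square), "cx", "cy" (the principal point, pixels), "k1" (the pictures are not rectified: a ray, as slopes to the right and down, at radius r is drawn at 1 + k1 r^2 times it, then the intrinsics apply), "origin" and "orientation" of the camera in the world. Camera axes: x right, y up, looking along -z (the intrinsics and any distortion apply to the point x, -y, -z); pixel columns grow to the right and rows downward; lengths in m; the calibration is good to about 2 mm. A picture is of the moment at which its call begins. There is no depth.
- sign_off(): hands the job in; it is judged then, once.
The state is a dict: "time_s": time; "q": joint angles; "joint_vel": joint speeds; "joint_torque": joint torques, N m; "tcp_pos": TCP position; "ee_rot": TCP orientation; "contact_force": force on the tool from outside, world axes, zero at the start; "wrist_torque": the same for the moment, N m; "gripper_width": finger opening in m; "grip_force": force on a finger pad.
Only numpy, scipy, OpenCV 4.12 (cv2) and the standard library are available. Lean on these libraries where they do the work, as an engineer would, in place of code of your own. Each camera call takes 0.05 s, during which the arm holds its last target. There are 200 camera calls.

## Task

Pick up the steel tumbler, pour all six nutmegs from it into the open cardboard carton, and stand the empty tumbler upright on the counter again. Then close the carton: fold the narrow flap down flat first, and after it the wide flap over it. Leave the other things on the counter where they are.

Things in the scene. Friction and masses are not known exactly. Their poses are not given: they have to be found in the camera images.
- cup: plain steel tumbler, open at the top, holding the nutmegs: 80 mm tall, slightly conical, 56 mm across at the foot and 64 mm at the rim, wall 2 mm, floor 4 mm, 80 to 155 g empty. Origin: centre of its underside; z up through the mouth
- carton: open cardboard carton, fixed to the counter: 130 mm along its own x, 110 mm along its own y, walls 65 mm high and 4 mm thick. Origin: centre of its underside, z up. A flap is hinged along the top of each of its two long sides (y = +55 and y = -55 mm); its yaw stays within 0.45 rad of the world axes
- narrow_flap (a joint): the carton's narrow flap, 50 mm wide, 128 mm long, 3 mm thick, hinged on the carton's own x direction at y = -55 mm, z = 67 mm (carton frame). 0 = lying flat, shut; grows as it opens; about 1.57 = upright, more = leaning outward (limit 2.3). Its crease is stiff enough (about 0.02 N m) that it stays wherever it is left
- narrow_flap_edge (a point): middle of the narrow flap's free edge, 50 mm from its hinge
- wide_flap (a joint): the carton's wide flap, 75 mm wide, 128 mm long, 3 mm thick, hinged at y = +55 mm, z = 70.5 mm (carton frame); it lies over the narrow one when shut. Joint values and stiffness as for the narrow flap
- wide_flap_edge (a point): middle of the wide flap's free edge, 75 mm from its hinge
- nut0: whole nutmeg, brown, rounded, 20 mm thick and 23 mm long, 10 g, one of six that start in the cup. Origin: a point on its surface 10 mm from its middle, turning with it
- nut1: whole nutmeg, brown, rounded, 20 mm thick and 23 mm long, 10 g, one of six that start in the cup. Origin: a point on its surface 10 mm from its middle, turning with it
- nut2: whole nutmeg, brown, rounded, 20 mm thick and 23 mm long, 10 g, one of six that start in the cup. Origin: a point on its surface 10 mm from its middle, turning with it
- nut3: whole nutmeg, brown, rounded, 20 mm thick and 23 mm long, 10 g, one of six that start in the cup. Origin: a point on its surface 10 mm from its middle, turning with it
- nut4: whole nutmeg, brown, rounded, 20 mm thick and 23 mm long, 10 g, one of six that start in the cup. Origin: a point on its surface 10 mm from its middle, turning with it
- nut5: whole nutmeg, brown, rounded, 20 mm thick and 23 mm long, 10 g, one of six that start in the cup. Origin: a point on its surface 10 mm from its middle, turning with it
- tiffin: closed round steel tiffin box, 112 mm across, 64 mm high, a bystander. Origin: centre of its underside
- orange_jar: orange plastic jar, 80 mm across, 110 mm high, a bystander. Origin: centre of its underside
- oil_bottle: amber glass bottle, 60 mm across, 190 mm high, a bystander. Origin: centre of its underside
- small_bowl: small empty steel bowl, 90 mm across, 35 mm high, a bystander. Origin: centre of its underside
- mug: white mug, 80 mm across, 60 mm high, handle to its own +y, a bystander. Origin: centre of its underside
- wood_spoon: wooden spoon lying along its own x, a bystander. Origin: on its underside
- board: wooden chopping board, 240 x 160 x 15 mm, a bystander. Origin: centre of its underside

How it is judged:
On the way, in this order (a step that is already met when the one before it is completed fails the run):
1. all six nutmegs lie in the carton, both flaps still open (x of nut0 in the frame of carton between -0.065 and 0.065 m and y of nut0 in the frame of carton between -0.055 and 0.055 m and z of nut0 in the frame of carton between -0.01 and 0.06 m and x of nut1 in the frame of carton between -0.065 and 0.065 m and y of nut1 in the frame of carton between -0.055 and 0.055 m and z of nut1 in the frame of carton between -0.01 and 0.06 m and x of nut2 in the frame of carton between -0.065 and 0.065 m and y of nut2 in the frame of carton between -0.055 and 0.055 m and z of nut2 in the frame of carton between -0.01 and 0.06 m and x of nut3 in the frame of carton between -0.065 and 0.065 m and y of nut3 in the frame of carton between -0.055 and 0.055 m and z of nut3 in the frame of carton between -0.01 and 0.06 m and x of nut4 in the frame of carton between -0.065 and 0.065 m and y of nut4 in the frame of carton between -0.055 and 0.055 m and z of nut4 in the frame of carton between -0.01 and 0.06 m and x of nut5 in the frame of carton between -0.065 and 0.065 m and y of nut5 in the frame of carton between -0.055 and 0.055 m and z of nut5 in the frame of carton between -0.01 and 0.06 m and value of joint each of narrow_flap, wide_flap above 0.6 rad), for 0.2 s.
2. the narrow flap is folded down while the wide flap is still open (value of joint narrow_flap below 0.2 rad and value of joint wide_flap above 0.5 rad), for 0.2 s.
3. the wide flap is folded down over it (value of joint each of narrow_flap, wide_flap below 0.2 rad), for 0.2 s.
At the end, for the whole second after the job is handed in: All six nutmegs lie inside the carton (within its walls, below 60 mm), both flaps are folded down to within 0.2 rad of flat, and the tumbler stands upright (within 0.15 rad) on the counter, released and at rest (all of step 3 and x of nut0 in the frame of carton between -0.065 and 0.065 m and y of nut0 in the frame of carton between -0.055 and 0.055 m and z of nut0 in the frame of carton between -0.01 and 0.06 m and x of nut1 in the frame of carton between -0.065 and 0.065 m and y of nut1 in the frame of carton between -0.055 and 0.055 m and z of nut1 in the frame of carton between -0.01 and 0.06 m and x of nut2 in the frame of carton between -0.065 and 0.065 m and y of nut2 in the frame of carton between -0.055 and 0.055 m and z of nut2 in the frame of carton between -0.01 and 0.06 m and x of nut3 in the frame of carton between -0.065 and 0.065 m and y of nut3 in the frame of carton between -0.055 and 0.055 m and z of nut3 in the frame of carton between -0.01 and 0.06 m and x of nut4 in the frame of carton between -0.065 and 0.065 m and y of nut4 in the frame of carton between -0.055 and 0.055 m and z of nut4 in the frame of carton between -0.01 and 0.06 m and x of nut5 in the frame of carton between -0.065 and 0.065 m and y of nut5 in the frame of carton between -0.055 and 0.055 m and z of nut5 in the frame of carton between -0.01 and 0.06 m and angle between cup's own z axis and vertical below 0.15 rad and height (world z) of cup below 0.01 m and linear speed of cup below 0.03 m/s); the robot touches nothing.
It fails at once if one of the other things on the counter is moved by more than 50 mm (distance of any of tiffin, orange_jar, oil_bottle, small_bowl, mug, wood_spoon, board from where it was at the start of the episode above 0.05 m).
It also fails if it takes over 64 s, if anything falls off the work surface, if the arm or the gripper's body presses on something with over 40 N, if the wrist force passes 120 N, or if a joint passes its speed limit or range.

## Working session

There is one attempt and no reset: what is moved stays moved. The work goes in short steps, Python scripts to look and compute and a tool call to move; the robot and the scene stay as the last step left them, time stands still between calls to the robot, and variables do not carry over. Pictures are saved under pics/ and viewed, at most 10 in all, crops included, and the job is handed in when it is done.

Besides the shell and the picture viewer there is one more tool, called after "Request:" as name(argument=value, ...), one argument or row to a line, values as JSON. step_arm: Moves the arm, as the interface text tells. Its arguments: {"type":"object","properties":{"deltas":{"type":"array","items":{"type":"object","properties":{"rx":{"type":"number"},"ry":{"type":"number"},"rz":{"type":"number"},"tx":{"type":"number"},"ty":{"type":"number"},"tz":{"type":"number"},"grip":{"type":"number"}}}},"squeeze":{"type":"number"}},"required":["deltas"]}

```bash
mkdir -p pics; cat > h.py <<'E'
from workcell import *
import numpy as np, cv2
from scipy.spatial.transform import Rotation as R
def rot(o):
    o=np.array(o,float)
    return o if o.shape==(3,3) else (R.from_rotvec(o).as_matrix() if o.size==3 else R.from_quat(o).as_matrix())
def K(s):
    h=s["frame"].shape[0]; return h/2/np.tan(np.radians(s["vertical_fov"])/2)
def ray(s,u,v):
    f=K(s); xd=np.array([(u-s["cx"])/f,(v-s["cy"])/f]); x=xd.copy()
    for _ in range(20): x=xd/(1+s["k1"]*(x@x))
    d=rot(s["orientation"])@np.array([x[0],-x[1],-1]); return np.array(s["origin"]),d
def onz(s,u,v,z):
    o,d=ray(s,u,v); return o+d*(z-o[2])/d[2]
def proj(s,p):
    c=rot(s["orientation"]).T@(np.array(p)-s["origin"]); x=np.array([c[0],-c[1]])/-c[2]
    x=x*(1+s["k1"]*(x@x)); return x*K(s)+[s["cx"],s["cy"]]
E
python3 - <<'E'
from h import *
a=[]
import pickle
d={}
for n in("scene","top"):
    s=snapshot(n); d[n]=s
    print(n,{k:v for k,v in s.items() if k!="frame"})
    cv2.imwrite(f"pics/{n}0.png",cv2.resize(s["frame"][:,:,::-1],(800,600),interpolation=cv2.INTER_CUBIC))
pickle.dump(d,open("s0.pkl","wb"))
print(observe())
E
```

```text
scene {'vertical_fov': 56.49391968605766, 'cx': 256.2238349910133, 'cy': 191.21719895802596, 'k1': -0.07133115934483888, 'origin': array([ 1.13986491, -0.44046472,  0.67743016]), 'orientation': array([0.82499811, 0.38087833, 0.79118693])}
top {'vertical_fov': 43.54029800741804, 'cx': 257.54910099883864, 'cy': 189.77097584402003, 'k1': -0.12194925604619618, 'origin': array([0.47476775, 0.02554187, 1.46443433]), 'orientation': array([ 0.04884276, -0.04869272, -1.59160273])}
{'time_s': 0.1, 'q': array([ 1.14013152e+00,  2.64728363e-01,  1.60519264e+00,  1.25158400e-05,
        1.27369089e+00, -3.69000886e-02]), 'joint_vel': array([ 0.00020476, -0.00085113, -0.00330162,  0.0002621 ,  0.00049759,
        0.00030872]), 'joint_torque': array([-4.28229687e-04, -5.03619790e+01, -3.58070970e+01,  7.30237761e-02,
        2.32760404e-02, -6.57485339e-05]), 'tcp_pos': array([0.25871531, 0.62278143, 0.23750262]), 'ee_rot': array([-0.61444755, -3.08042807,  0.00308072]), 'contact_force': array([ 0.44551047, -0.13263696, -0.05678868]), 'wrist_torque': array([-0.04178165, -0.01812635,  0.0085461 ]), 'grip_force': 0.0, 'gripper_width': 0.08800580677681996}
```

View pics/scene0.png

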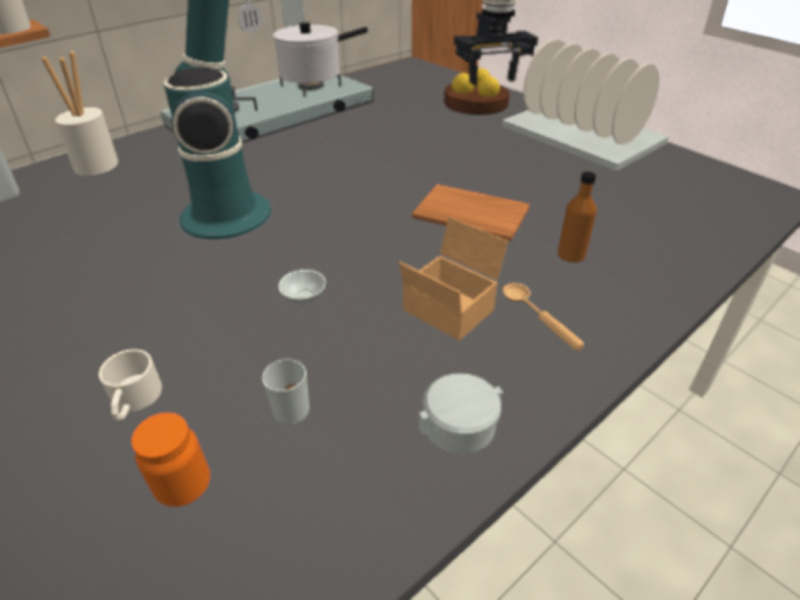

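View pics/top0.png

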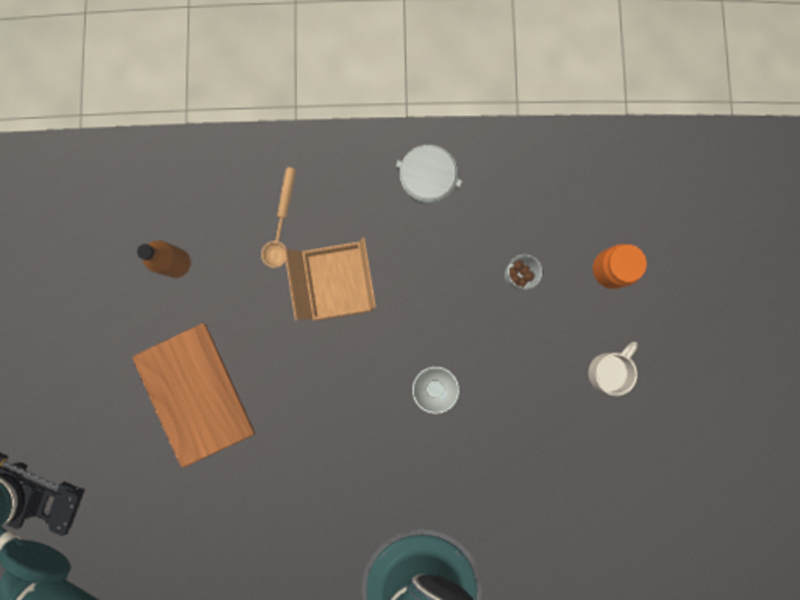

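The scene view shows the cup near (285,390), the carton near (455,285) with its tall wide flap behind and the narrow flap in front left, and the tiffin at (460,410). In the top view (up = +x, left = +y) the cup is at (523,272) and the carton at (340,283), with the wide flap on the left and the narrow one on the right. I'll take a zoomed composite next.

```bash
python3 - <<'E'
from h import *
import pickle
d=pickle.load(open("s0.pkl","rb"))
t=d["top"];s=d["scene"]
def crop(f,x,y,w,h,k): return cv2.resize(f[y:y+h,x:x+w,::-1],(w*k,h*k),interpolation=cv2.INTER_CUBIC)
A=crop(t["frame"],175,145,75,70,5);B=crop(s["frame"],245,130,85,90,5)
im=np.zeros((450,800,3),np.uint8);im[:350,:375]=A;im[:450,375:800]=B
cv2.imwrite("pics/z.png",im)
# cup & others in top by brightness
g=t["frame"].astype(int); 
bright=((g.max(2)>110)|((g.max(2)-g.min(2))>30)).astype(np.uint8); bright[:80]=0
c,_=cv2.findContours(bright,cv2.RETR_EXTERNAL,cv2.CHAIN_APPROX_NONE)
for k in c:
    if cv2.contourArea(k)>100:
        (u,v),r=cv2.minEnclosingCircle(k); print("px",u/.64,v/.64,r/.64,"z.08",onz(t,u,v,.08).round(3),"z.03",onz(t,u,v,.03).round(3))
E
```

```text
px 410.15625 575.0 47.57950007915497 z.08 [0.048 0.021 0.08 ] z.03 [0.033 0.021 0.03 ]
px 434.75117683410645 389.43865299224854 24.29414987564087 z.08 [ 0.388 -0.031  0.08 ] z.03 [ 0.385 -0.033  0.03 ]
px 615.619707107544 364.95399475097656 30.719220638275146 z.08 [ 0.425 -0.368  0.08 ] z.03 [ 0.423 -0.382  0.03 ]
px 191.40625 394.53125 73.36281538009644 z.08 [0.387 0.42  0.08 ] z.03 [0.384 0.434 0.03 ]
px 522.65625 271.09375 19.29560750722885 z.08 [ 0.603 -0.199  0.08 ] z.03 [ 0.608 -0.208  0.03 ]
px 618.75 264.84375 27.91823148727417 z.08 [ 0.611 -0.381  0.08 ] z.03 [ 0.616 -0.396  0.03 ]
px 165.9926414489746 259.6047878265381 23.84258359670639 z.08 [0.639 0.467 0.08 ] z.03 [0.645 0.483 0.03 ]
px 323.68993759155273 240.96481800079346 84.26957726478577 z.08 [0.667 0.169 0.08 ] z.03 [0.674 0.174 0.03 ]
px 428.125 172.65625 34.348511695861816 z.08 [ 0.792 -0.028  0.08 ] z.03 [ 0.803 -0.03   0.03 ]
px 83.59375 128.90625 83.68512392044067 z.08 [0.898 0.633 0.08 ] z.03 [0.913 0.655 0.03 ]
```

View pics/z.png

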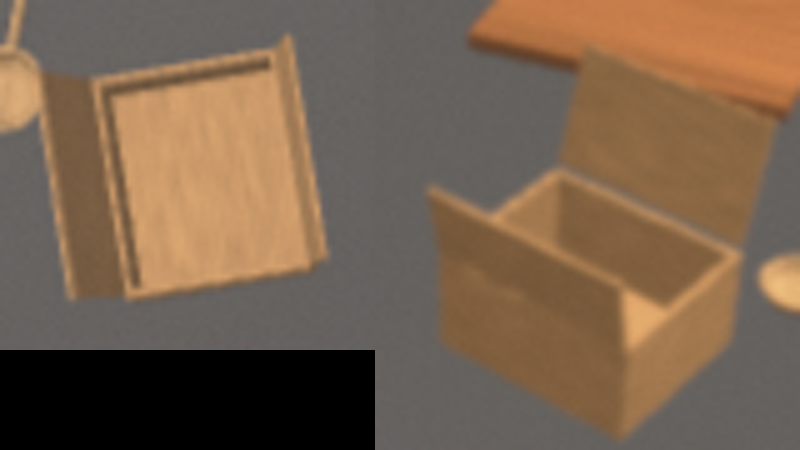

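The left crop (top view) shows the wide flap's edge from (42,73) to (70,298) and the narrow flap's edge from (290,38) to (326,260). The right crop (scene view) shows the wide edge from (587,47) to (775,120) and the narrow edge from (430,188) to (622,285). Next I triangulate these.

```bash
python3 - <<'E'
from h import *
import pickle
d=pickle.load(open("s0.pkl","rb"));t=d["top"];s=d["scene"]
T=lambda u,v:(175+u/5-.4,145+v/5-.4)
S=lambda u,v:(245+(u-375)/5-.4,130+v/5-.4)
def tri(a,b):
    o1,d1=ray(t,*T(*a));o2,d2=ray(s,*S(*b))
    k=np.linalg.lstsq(np.c_[d1,-d2],o2-o1,rcond=None)[0]
    p,q=o1+k[0]*d1,o2+k[1]*d2
    return (p+q)/2,np.linalg.norm(p-q)
for n,a,b in [("wide far",(42,73),(775,120)),("wide near",(70,298),(587,47)),("nar far",(290,38),(622,285)),("nar near",(326,260),(430,188)),
  ("hingeW far",(97,80),(742,247)),("hingeW near",(128,297),(562,168))]:
    p,e=tri(a,b);print(n,p.round(4),round(e,4))
for n,a in [("Wf",(97,80)),("Wn",(128,297)),("Nf",(274,50)),("Nn",(310,270))]: print(n,onz(t,*T(*a),.066).round(4))
for n,b in [("bot",(440,345)),("bot",(620,437)),("bot",(735,325))]: print(n,onz(s,*S(*b),0).round(4))
# cup in scene
g=s["frame"].astype(int)[215:280,160:205]
m=(g.max(2)>115)|((g.max(2)-g.min(2))>30);v,u=np.nonzero(m);u=u+160;v=v+215
print(u.min(),u.max(),v.min(),v.max())
for c in [(.603,-.199)]:
  for z in(0,.08): 
    a=np.linspace(0,6.28,60); P=np.array([proj(s,(c[0]+r*np.cos(x),c[1]+r*np.sin(x),z)) for x in a for r in [.028 if z==0 else .032]]);print(z,P.min(0),P.max(0))
    P=np.array([proj(t,(c[0]+r*np.cos(x),c[1]+r*np.sin(x),z)) for x in a for r in [.028 if z==0 else .032]]);print('top',P.min(0),P.max(0))
g=t["frame"].astype(int)[155:195,310:360];m=(g.max(2)>105)|((g.max(2)-g.min(2))>30);v,u=np.nonzero(m);print('top',u.min()+310,u.max()+310,v.min()+155,v.max()+155)
E
```

```text
wide far [0.6475 0.2313 0.1405] 0.0031
wide near [0.521  0.2165 0.1355] 0.0006
nar far [0.6678 0.0941 0.1108] 0.0023
nar near [0.541  0.0759 0.1122] 0.0018
hingeW far [0.6521 0.2102 0.0669] 0.003
hingeW near [0.5245 0.1943 0.0618] 0.0027
Wf [0.6512 0.2093 0.066 ]
Wn [0.5235 0.1928 0.066 ]
Nf [0.6665 0.105  0.066 ]
Nn [0.537  0.0863 0.066 ]
bot [0.5448 0.0803 0.    ]
bot [0.6688 0.1028 0.    ]
bot [0.647  0.2225 0.    ]
167 198 229 269
0 [175.76869958 251.03755494] [198.86461687 268.94792371]
top [321.15881155 166.94071185] [339.31218474 185.12800008]
0.08 [168.65803972 227.20491307] [196.75163764 247.67377311]
top [323.40012963 162.56807664] [345.31607906 184.53038213]
top 323 346 162 185
```

Request:
step_arm(
  deltas=[
    {"tx": -0.028,"ty": -0.027,"grip": 0.088},
    {"tx": -0.028,"ty": -0.027},
    {"tx": -0.028,"ty": -0.027},
    {"tx": -0.028,"ty": -0.027},
    {"tx": -0.028,"ty": -0.027},
    {"tx": -0.028,"ty": -0.027},
    {"tx": -0.028,"ty": -0.027},
    {"tx": -0.028,"ty": -0.027},
    {"tx": -0.028,"ty": -0.027},
    {"tx": -0.028,"ty": -0.027},
    {"tx": -0.028,"ty": -0.027},
    {"tx": -0.028,"ty": -0.027},
  ],
  squeeze=25,
)

```text
$.deltas[0]: bad value
```

```bash
cat > log.py <<'E'
from h import *
import json
o=observe(); f=open("log.jsonl","a"); f.write(json.dumps([list(o["q"]),list(o["tcp_pos"]),list(o["ee_rot"])])+"\n")
print(o["time_s"],"q",o["q"].round(3),"p",o["tcp_pos"].round(4),"F",o["contact_force"].round(2),"w",round(o["gripper_width"],4),"g",o["grip_force"]); print(R.from_rotvec(o["ee_rot"]).as_matrix().round(3))
E
python3 log.py
```

```text
0.1 q [ 1.14   0.265  1.605  0.     1.274 -0.037] p [0.2587 0.6228 0.2375] F [ 0.45 -0.13 -0.06] w 0.088 g 0.0
[[-0.923  0.384 -0.001]
 [ 0.384  0.923 -0.002]
 [ 0.    -0.002 -1.   ]]
```

Request:
step_arm(
  deltas=[
    {"rx": 0,"ry": 0,"rz": -0.01,"tx": -0.028,"ty": -0.027,"tz": 0,"grip": 0.088},
    {"rx": 0,"ry": 0,"rz": -0.01,"tx": -0.028,"ty": -0.027,"tz": 0,"grip": 0.088},
    {"rx": 0,"ry": 0,"rz": -0.01,"tx": -0.028,"ty": -0.027,"tz": 0,"grip": 0.088},
    {"rx": 0,"ry": 0,"rz": -0.01,"tx": -0.028,"ty": -0.027,"tz": 0,"grip": 0.088},
    {"rx": 0,"ry": 0,"rz": -0.01,"tx": -0.028,"ty": -0.027,"tz": 0,"grip": 0.088},
    {"rx": 0,"ry": 0,"rz": -0.01,"tx": -0.028,"ty": -0.027,"tz": 0,"grip": 0.088},
    {"rx": 0,"ry": 0,"rz": -0.01,"tx": -0.028,"ty": -0.027,"tz": 0,"grip": 0.088},
    {"rx": 0,"ry": 0,"rz": 0,"tx": -0.028,"ty": -0.027,"tz": 0,"grip": 0.088},
    {"rx": 0,"ry": 0,"rz": 0,"tx": -0.028,"ty": -0.027,"tz": 0,"grip": 0.088},
    {"rx": 0,"ry": 0,"rz": 0,"tx": -0.028,"ty": -0.027,"tz": 0,"grip": 0.088},
    {"rx": 0,"ry": 0,"rz": 0,"tx": -0.028,"ty": -0.027,"tz": 0,"grip": 0.088},
    {"rx": 0,"ry": 0,"rz": 0,"tx": -0.028,"ty": -0.027,"tz": 0,"grip": 0.088},
  ],
  squeeze=25,
)

```text
time_s: 1.1
tcp_pos: [0.4648, 0.2026, 0.2384]
ee_rot: [-0.506, -3.1, 0.0]
contact_force: [0.5, 1.1, -0.0]
gripper_width: 0.0879
grip_force: 0.0
```

```bash
python3 log.py
```

```text
1.1 q [ 0.362 -0.056  1.956 -0.     1.242 -0.885] p [0.4648 0.2026 0.2384] F [ 0.45  1.11 -0.02] w 0.0879 g 0.0
[[-0.948  0.318 -0.   ]
 [ 0.318  0.948 -0.   ]
 [ 0.    -0.    -1.   ]]
```

Request:
step_arm(
  deltas=[
    {"rx": 0,"ry": 0,"rz": 0,"tx": -0.0234,"ty": -0.0336,"tz": 0,"grip": 0.088},
    {"rx": 0,"ry": 0,"rz": 0,"tx": -0.0234,"ty": -0.0336,"tz": 0,"grip": 0.088},
    {"rx": 0,"ry": 0,"rz": 0,"tx": -0.0234,"ty": -0.0336,"tz": 0,"grip": 0.088},
    {"rx": 0,"ry": 0,"rz": 0,"tx": -0.0234,"ty": -0.0336,"tz": 0,"grip": 0.088},
    {"rx": 0,"ry": 0,"rz": 0,"tx": -0.0234,"ty": -0.0336,"tz": 0,"grip": 0.088},
    {"rx": 0,"ry": 0,"rz": 0,"tx": -0.0234,"ty": -0.0336,"tz": 0,"grip": 0.088},
    {"rx": 0,"ry": 0,"rz": 0,"tx": -0.0234,"ty": -0.0336,"tz": 0,"grip": 0.088},
    {"rx": 0,"ry": 0,"rz": 0,"tx": -0.0234,"ty": -0.0336,"tz": 0,"grip": 0.088},
    {"rx": 0,"ry": 0,"rz": 0,"tx": -0.0234,"ty": -0.0336,"tz": 0,"grip": 0.088},
    {"rx": 0,"ry": 0,"rz": 0,"tx": -0.0234,"ty": -0.0336,"tz": 0,"grip": 0.088},
    {"rx": 0,"ry": -0.12,"rz": 0,"tx": 0,"ty": 0,"tz": 0,"grip": 0.088},
    {"rx": 0,"ry": -0.12,"rz": 0,"tx": 0,"ty": 0,"tz": 0,"grip": 0.088},
  ],
)

```text
time_s: 2.1
tcp_pos: [0.5815, -0.192, 0.2346]
ee_rot: [0.474, 2.867, -0.057]
contact_force: [-0.5, 0.4, 0.7]
gripper_width: 0.0882
grip_force: 0.0
```

```bash
python3 log.py
```

```text
2.1 q [-0.364  0.002  1.924  0.01   0.977 -1.612] p [ 0.5815 -0.192   0.2346] F [-0.48  0.37  0.74] w 0.0882 g 0.0
[[-0.92   0.322  0.223]
 [ 0.313  0.947 -0.076]
 [-0.236 -0.    -0.972]]
```

Request:
step_arm(
  deltas=[
    {"rx": 0,"ry": -0.12,"rz": 0,"tx": 0,"ty": 0,"tz": 0,"grip": 0.088},
    {"rx": 0,"ry": -0.12,"rz": 0,"tx": 0,"ty": 0,"tz": 0,"grip": 0.088},
    {"rx": 0,"ry": -0.12,"rz": 0,"tx": 0,"ty": 0,"tz": 0,"grip": 0.088},
    {"rx": 0,"ry": -0.12,"rz": 0,"tx": 0,"ty": 0,"tz": 0,"grip": 0.088},
  ],
)

```text
time_s: 2.43
tcp_pos: [0.5793, -0.1887, 0.2394]
ee_rot: [0.391, 2.389, -0.149]
contact_force: [-0.4, 1.2, -0.5]
gripper_width: 0.0882
grip_force: 0.0
```

```bash
python3 log.py; python3 - <<'E'
import json,numpy as np
from scipy.optimize import least_squares
from scipy.spatial.transform import Rotation as R
L=[json.loads(l) for l in open("log.jsonl")]
q=np.array([l[0] for l in L]);p=np.array([l[1] for l in L])
def fk(x,q):
    h,a,l2,e,lt,L1=x; A=q[:,1]+q[:,2]; B=A+q[:,4]
    r=a+L1*np.sin(q[:,1])+l2*np.sin(A)+e*np.cos(A)+lt*np.sin(B)
    z=h+L1*np.cos(q[:,1])+l2*np.cos(A)-e*np.sin(A)+lt*np.cos(B)
    return r,z
def f(x):
    r,z=fk(x,q); return np.r_[r-np.hypot(p[:,0],p[:,1]),z-p[:,2],1e-4*(x-[.35,0,.4,0,.25,.4])]
s=least_squares(f,[.35,0,.4,0,.25,.4]);print(s.x.round(3),abs(s.fun).max())
print(np.arctan2(p[:,1],p[:,0])-q[:,0], q.round(3))
E
```

```text
2.4333 q [-0.374 -0.243  2.278  0.088  0.382 -1.69 ] p [ 0.5793 -0.1887  0.2394] F [-0.36  1.23 -0.47] w 0.0882 g 0.0
[[-0.709  0.319  0.629]
 [ 0.238  0.948 -0.212]
 [-0.664 -0.    -0.748]]
[0.251 0.003 0.564 0.001 0.341 0.512] 9.902875267819855e-05
[0.03693716 0.04912321 0.04545011 0.05915992] [[ 1.140e+00  2.650e-01  1.605e+00  0.000e+00  1.274e+00 -3.700e-02]
 [ 3.620e-01 -5.600e-02  1.956e+00 -0.000e+00  1.242e+00 -8.850e-01]
 [-3.640e-01  2.000e-03  1.924e+00  1.000e-02  9.770e-01 -1.612e+00]
 [-3.740e-01 -2.430e-01  2.278e+00  8.800e-02  3.820e-01 -1.690e+00]]
```

```bash
cat > kin.py <<'E'
import json,numpy as np
from scipy.optimize import least_squares
from scipy.spatial.transform import Rotation as R
L=[json.loads(l) for l in open("log.jsonl")]
Rz=lambda a:R.from_euler("z",a).as_matrix()
Ry=lambda a:R.from_euler("y",a).as_matrix()
S=[1,1]
def fk(q,x):
    h,a,l1,l2,lt,d=x; A=Rz(q[0]);B=A@Ry(q[1]);C=B@Ry(q[2]);D=C@Rz(S[0]*q[3])@Ry(q[4])@Rz(S[1]*q[5]+X6)
    return A@[a,d,h]+B@[0,0,l1]+C@[0,0,l2]+D@[0,0,lt],D
best=None
for s4 in(1,-1):
  for s6 in(1,-1):
    for X6 in (np.pi/2,-np.pi/2):
      S=[s4,s6]
      e=sum(np.linalg.norm(fk(l[0],[0]*6)[1]-R.from_rotvec(l[2]).as_matrix()) for l in L)
      if best is None or e<best[0]: best=(e,s4,s6,X6)
_,s4,s6,X6=best;S=[s4,s6]
x0=np.array([.25,0,.512,.564,.341,.025])
sol=least_squares(lambda x:np.r_[np.concatenate([fk(l[0],x)[0]-l[1] for l in L]),1e-4*(x-x0)],x0);X=sol.x
lo=np.array([-2.63,-.94,.31,-1.31,0,-2.55]);hi=np.array([2.63,2.18,2.57,4.45,2.66,2.55])
def ik(p,Rt,q0):
    def f(q):
        a,b=fk(q,X);return np.r_[(a-p)*5,R.from_matrix(Rt@b.T).as_rotvec()]
    r=least_squares(f,np.clip(q0,lo+1e-3,hi-1e-3),bounds=(lo,hi));return r.x,abs(r.fun).max()
if __name__=="__main__": print(best,X.round(4),abs(sol.fun).max())
E
python3 kin.py; cat > plan.py <<'E'
from kin import *
c=np.array([.5946,.1484]);yaw=.14
def base(az,al):
    h=np.array([np.cos(az),np.sin(az),0]);tz=h*np.sin(al)-np.array([0,0,np.cos(al)]);ty=np.array([-h[1],h[0],0]);return np.c_[np.cross(ty,tz),ty,tz],h
if __name__=="__main__":
  for al in(.75,.9):
    for sg in(1,-1):   # sg=+1: tips to left(+y)
      q=np.array(L[-1][0]);R0,h=base(yaw,al);s=np.array([-h[1],h[0],0])*sg
      print("alpha",al,"sg",sg)
      for th in np.radians([0,20,40,60,80,100,120,130]):
        Rt=R.from_rotvec(-sg*th*h).as_matrix()@R0
        G=np.r_[c,.2]-.025*s
        q,e=ik(G+Rt[:,2]*.019,Rt,q)
        B=[(G-Rt[:,2]*.045+a*.0375*Rt[:,0]+b*.0935*Rt[:,1])-np.r_[c,0] for a in(1,-1) for b in(1,-1)]
        low=min(B,key=lambda v:v[2])
        print(int(np.degrees(th)+.5),q.round(2),round(e,4),"low body",(Rz(-yaw)@low).round(3))
E
python3 plan.py
```

```text
(np.float64(3.3033910593202035e-15), 1, 1, 1.5707963267948966) [0.2497 0.0006 0.5122 0.5651 0.34   0.0249] 1.5055271694514039e-05
alpha 0.75 sg 1
0 [ 0.18 -0.14  2.32 -0.11  0.22 -1.43] 0.0 low body [-0.058  0.068  0.207]
20 [ 0.38 -0.09  2.3  -1.14  0.46 -0.54] 0.0 low body [-0.058  0.065  0.175]
40 [ 0.53  0.03  2.25 -1.31  0.78 -0.49] 0.0465 low body [-0.058  0.051  0.146]
60 [ 0.63  0.17  2.16 -1.31  1.08 -0.61] 0.1355 low body [-0.058  0.028  0.123]
80 [ 0.7   0.34  2.06 -1.31  1.34 -0.7 ] 0.2162 low body [-0.058 -0.002  0.109]
100 [ 0.74  0.5   1.97 -1.31  1.57 -0.78] 0.3627 low body [-0.003  0.016  0.098]
120 [ 0.76  0.65  1.9  -1.31  1.78 -0.83] 0.5039 low body [-0.003 -0.021  0.09 ]
130 [ 0.76  0.72  1.87 -1.31  1.88 -0.84] 0.5645 low body [-0.003 -0.04   0.091]
alpha 0.75 sg -1
0 [ 0.3  -0.13  2.31 -0.47  0.24 -0.99] 0.0 low body [-0.058  0.119  0.207]
20 [ 0.1  -0.13  2.34  1.07  0.32 -2.41] 0.0 low body [-0.058 -0.065  0.175]
40 [-0.06 -0.06  2.33  1.37  0.63 -2.55] 0.0566 low body [-0.058 -0.051  0.146]
60 [-0.19  0.06  2.32  1.54  0.92 -2.55] 0.1123 low body [-0.058 -0.
[... 946 characters left out ...]
1.01] 0.6403 low body [-0.012 -0.041  0.092]
alpha 0.9 sg -1
0 [ 0.31 -0.14  2.38 -1.31  0.13 -0.15] 0.0234 low body [-0.059  0.118  0.199]
20 [ 0.26 -0.15  2.4  -0.26  0.   -0.97] 0.0934 low body [-0.059 -0.062  0.167]
40 [ 0.28 -0.17  2.4  -0.06  0.   -0.88] 0.232 low body [-0.059 -0.046  0.139]
60 [ 0.29 -0.19  2.4   0.13  0.   -0.77] 0.3459 low body [-0.059 -0.021  0.118]
80 [ 0.3  -0.22  2.41  0.32  0.   -0.65] 0.4221 low body [-0.059  0.01   0.108]
100 [ 0.31 -0.26  2.42  0.52  0.   -0.51] 0.527 low body [-0.012 -0.015  0.098]
120 [ 0.3  -0.31  2.43  0.73  0.   -0.37] 0.7312 low body [-0.012  0.022  0.09 ]
130 [ 0.29 -0.33  2.44  0.85  0.   -0.29] 0.8314 low body [-0.012  0.041  0.092]
```

```bash
cat > plan2.py <<'E'
from plan import *
z=np.array([0,0,1.])
def path(al,be,psi,Gz=.2,ths=(0,15,30,60,90,120,130),q0=None,show=False):
    R0,h=base(psi,al);R0=R0@Rz(np.pi);s=-np.array([-h[1],h[0],0])
    u=np.cos(be)*s+np.sin(be)*h;ax=np.cross(z,u)
    q=np.array([.2,-.1,2.3,.0,.25,1.6]) if q0 is None else q0;out=[]
    for th in np.radians(ths):
        Rt=R.from_rotvec(th*ax).as_matrix()@R0;G=np.r_[c,Gz]-.025*u
        q,e=ik(G+Rt[:,2]*.019,Rt,q);out.append((q,e,Rt,G))
        if show:
            B=[(G-Rt[:,2]*k+a*.0375*Rt[:,0]+b*.0935*Rt[:,1])-np.r_[c,0] for a in(1,-1) for b in(1,-1) for k in(.045,.12)]
            low=min(B,key=lambda v:v[2]);print(int(np.degrees(th)+.5),q.round(2),round(e,4),"low",(Rz(-yaw)@low).round(3),"tz",Rt[:,2].round(2))
    return out
if __name__=="__main__":
  for al in(.6,.75):
    for be in(0,.4):
      for psi in(-.3,.0,.3,.6):
        o=path(al,be,psi);print(al,be,psi,"err",max(x[1] for x in o).round(3),o[0][0].round(2),o[-1][0].round(2))
E
python3 plan2.py
```

```text
0.6 0 -0.3 err 0.052 [ 0.38 -0.01  2.1  -0.5   0.64  2.55] [0.02 0.83 2.33 2.61 2.14 0.43]
0.6 0 0.0 err 0.0 [ 0.34 -0.07  2.19 -0.42  0.48  2.23] [-0.13  0.83  2.25  2.2   2.1   0.5 ]
0.6 0 0.3 err 0.0 [ 0.22 -0.1   2.22  0.11  0.43  1.41] [-0.21  0.85  2.12  1.89  2.09  0.63]
0.6 0 0.6 err 0.0 [ 0.1  -0.09  2.21  0.55  0.55  0.66] [-0.23  0.89  1.97  1.65  2.13  0.77]
0.6 0.4 -0.3 err 0.055 [ 0.39 -0.02  2.12 -0.5   0.65  2.55] [-0.25  0.72  2.21  1.88  1.88  0.93]
0.6 0.4 0.0 err 0.0 [ 0.34 -0.09  2.21 -0.42  0.49  2.24] [-0.27  0.77  2.04  1.62  1.95  1.07]
0.6 0.4 0.3 err 0.0 [ 0.21 -0.12  2.24  0.12  0.43  1.4 ] [-0.25  0.83  1.86  1.41  2.06  1.19]
0.6 0.4 0.6 err 0.0 [ 0.08 -0.11  2.23  0.56  0.56  0.65] [-0.2   0.91  1.68  1.24  2.2   1.27]
0.75 0 -0.3 err 0.974 [ 0.36 -0.05  2.16 -0.56  0.53  2.55] [ 0.25 -0.31  2.42  1.21  0.    2.45]
0.75 0 0.0 err 0.012 [ 0.36 -0.1   2.28 -0.74  0.34  2.55] [-0.08  0.78  2.34  2.38  2.04  0.54]
0.75 0 0.3 err 0.0 [ 0.21 -0.14  2.32  0.27  0.22  1.25] [-0.2   0.79  2.23  2.01  2.01  0.65]
0.75 0 0.6 err 0.0 [ 0.05 -0.12  2.3   0.93  0.46  0.28] [-0.25  0.82  2.08  1.73  2.04  0.79]
0.75 0.4 -0.3 err 0.119 [ 0.37 -0.07  2.18 -0.56  0.54  2.55] [-0.25  0.62  2.3   1.98  1.76  0.96]
0.75 0.4 0.0 err 0.012 [ 0.36 -0.12  2.29 -0.74  0.35  2.55] [-0.3   0.68  2.13  1.67  1.82  1.09]
0.75 0.4 0.3 err 0.0 [ 0.21 -0.16  2.34  0.28  0.23  1.23] [-0.28  0.75  1.95  1.44  1.93  1.21]
0.75 0.4 0.6 err 0.0 [ 0.03 -0.14  2.32  0.93  0.47  0.26] [-0.24  0.83  1.76  1.25  2.07  1.29]
```

Request:
step_arm(
  deltas=[
    {"rx": 0,"ry": 0,"rz": 0.121,"tx": 0,"ty": 0,"tz": 0,"grip": 0.088},
    {"rx": 0,"ry": 0,"rz": 0.121,"tx": 0,"ty": 0,"tz": 0,"grip": 0.088},
    {"rx": 0,"ry": 0,"rz": 0.121,"tx": 0,"ty": 0,"tz": 0,"grip": 0.088},
    {"rx": 0,"ry": 0,"rz": 0.121,"tx": 0,"ty": 0,"tz": 0,"grip": 0.088},
    {"rx": 0,"ry": 0,"rz": 0.121,"tx": 0,"ty": 0,"tz": 0,"grip": 0.088},
    {"rx": 0,"ry": 0,"rz": 0.121,"tx": 0,"ty": 0,"tz": 0,"grip": 0.088},
    {"rx": 0,"ry": 0,"rz": 0.121,"tx": 0,"ty": 0,"tz": 0,"grip": 0.088},
    {"rx": 0,"ry": 0,"rz": 0.121,"tx": 0,"ty": 0,"tz": 0,"grip": 0.088},
    {"rx": 0,"ry": 0,"rz": 0.121,"tx": 0,"ty": 0,"tz": 0,"grip": 0.088},
    {"rx": 0,"ry": 0,"rz": 0.121,"tx": 0,"ty": 0,"tz": 0,"grip": 0.088},
    {"rx": 0,"ry": 0,"rz": 0.121,"tx": 0,"ty": 0,"tz": 0,"grip": 0.088},
    {"rx": 0,"ry": 0,"rz": 0.121,"tx": 0,"ty": 0,"tz": 0,"grip": 0.088},
  ],
)

```text
time_s: 3.43
tcp_pos: [0.5791, -0.1883, 0.238]
ee_rot: [1.936, 1.565, 0.502]
contact_force: [0.2, 0.6, -0.9]
gripper_width: 0.088
grip_force: 0.0
```

Request:
step_arm(
  deltas=[
    {"rx": 0,"ry": 0,"rz": 0.121,"tx": 0,"ty": 0,"tz": 0,"grip": 0.088},
    {"rx": 0,"ry": 0,"rz": 0.121,"tx": 0,"ty": 0,"tz": 0,"grip": 0.088},
    {"rx": 0,"ry": 0,"rz": 0.121,"tx": 0,"ty": 0,"tz": 0,"grip": 0.088},
    {"rx": 0,"ry": 0,"rz": 0.121,"tx": 0,"ty": 0,"tz": 0,"grip": 0.088},
    {"rx": 0,"ry": 0,"rz": 0.121,"tx": 0,"ty": 0,"tz": 0,"grip": 0.088},
    {"rx": 0,"ry": 0,"rz": 0.121,"tx": 0,"ty": 0,"tz": 0,"grip": 0.088},
    {"rx": 0,"ry": 0,"rz": 0.121,"tx": 0,"ty": 0,"tz": 0,"grip": 0.088},
    {"rx": 0,"ry": 0,"rz": 0.121,"tx": 0,"ty": 0,"tz": 0,"grip": 0.088},
    {"rx": 0,"ry": 0,"rz": 0.121,"tx": 0,"ty": 0,"tz": 0,"grip": 0.088},
    {"rx": 0,"ry": 0,"rz": 0.121,"tx": 0,"ty": 0,"tz": 0,"grip": 0.088},
    {"rx": 0,"ry": 0,"rz": 0.121,"tx": 0,"ty": 0,"tz": 0,"grip": 0.088},
    {"rx": 0,"ry": 0,"rz": 0.121,"tx": 0,"ty": 0,"tz": 0,"grip": 0.088},
  ],
)

```text
time_s: 4.43
tcp_pos: [0.5791, -0.1883, 0.238]
ee_rot: [2.77, -0.128, 1.002]
contact_force: [-0.3, -0.2, 0.4]
gripper_width: 0.0883
grip_force: 0.0
```

Request:
step_arm(
  deltas=[
    {"rx": 0,"ry": 0,"rz": 0.121,"tx": 0,"ty": 0,"tz": 0,"grip": 0.088},
    {"rx": 0,"ry": 0,"rz": 0.117,"tx": 0,"ty": 0,"tz": 0,"grip": 0.088},
  ],
)

```text
time_s: 4.6
tcp_pos: [0.5791, -0.1883, 0.238]
ee_rot: [2.803, -0.467, 1.054]
contact_force: [0.2, -0.4, 0.4]
gripper_width: 0.0884
grip_force: 0.0
```

```bash
python3 log.py; cat > rel.py <<'E'
import sys
from h import *
o=observe();M=R.from_rotvec(o["ee_rot"]).as_matrix()
for a in sys.argv[1:]:
    t=np.array(eval(a));g=o["tcp_pos"]; print("to",t,"tool delta",(M.T@(t-g)).round(4),"dist",np.linalg.norm(t-g).round(3))
E
python3 rel.py "[.614,-.204,.16]"  "[.614,-.204,.041]"
```

```text
4.6 q [-0.374 -0.239  2.275  0.087  0.389  1.459] p [ 0.5791 -0.1883  0.238 ] F [ 0.17 -0.38  0.38] w 0.0884 g 0.0
[[ 0.712 -0.323  0.624]
 [-0.246 -0.946 -0.209]
 [ 0.658 -0.004 -0.753]]
to [ 0.614 -0.204  0.16 ] tool delta [-0.0226  0.0039  0.0837] dist 0.087
to [ 0.614 -0.204  0.041] tool delta [-0.101   0.0044  0.1733] dist 0.201
```

Request:
step_arm(
  deltas=[
    {"rx": 0,"ry": 0,"rz": 0,"tx": -0.0075,"ty": 0.0013,"tz": 0.028,"grip": 0.088},
    {"rx": 0,"ry": 0,"rz": 0,"tx": -0.0075,"ty": 0.0013,"tz": 0.028,"grip": 0.088},
    {"rx": 0,"ry": 0,"rz": 0,"tx": -0.0076,"ty": 0.0013,"tz": 0.0277,"grip": 0.088},
    {"rx": 0,"ry": 0,"rz": 0,"tx": -0.0157,"ty": 0,"tz": 0.0179,"grip": 0.088},
    {"rx": 0,"ry": 0,"rz": 0,"tx": -0.0157,"ty": 0,"tz": 0.0179,"grip": 0.088},
    {"rx": 0,"ry": 0,"rz": 0,"tx": -0.0157,"ty": 0,"tz": 0.0179,"grip": 0.088},
    {"rx": 0,"ry": 0,"rz": 0,"tx": -0.0157,"ty": 0,"tz": 0.0179,"grip": 0.088},
    {"rx": 0,"ry": 0,"rz": 0,"tx": -0.0157,"ty": 0,"tz": 0.0179,"grip": 0.088},
    {"rx": 0,"ry": 0,"rz": 0,"tx": 0,"ty": 0,"tz": 0,"grip": 0.088},
  ],
)

```text
time_s: 5.35
tcp_pos: [0.6165, -0.1995, 0.0923]
ee_rot: [2.814, -0.455, 1.062]
contact_force: [-0.7, 0.1, 0.7]
gripper_width: 0.0879
grip_force: 0.0
```

Request:
step_arm(
  deltas=[
    {"rx": 0,"ry": 0,"rz": 0,"tx": 0,"ty": 0,"tz": 0,"grip": 0.05},
    {"rx": 0,"ry": 0,"rz": 0,"tx": 0,"ty": 0,"tz": 0,"grip": 0.05},
    {"rx": 0,"ry": 0,"rz": 0,"tx": 0,"ty": 0,"tz": 0,"grip": 0.05},
    {"rx": 0,"ry": 0,"rz": 0,"tx": 0,"ty": 0,"tz": 0,"grip": 0.05},
    {"rx": 0,"ry": 0,"rz": 0,"tx": 0,"ty": 0,"tz": 0,"grip": 0.05},
    {"rx": 0,"ry": 0,"rz": 0,"tx": 0,"ty": 0,"tz": 0,"grip": 0.05},
  ],
  squeeze=25,
)

```text
time_s: 5.85
tcp_pos: [0.6179, -0.2002, 0.0951]
ee_rot: [2.811, -0.451, 1.067]
contact_force: [-0.4, -0.6, 0.0]
gripper_width: 0.051
grip_force: 0.0
```

```bash
python3 log.py; python3 - <<'E'
from plan2 import *
for g in(.17,.2):path(.72,.4,.3,Gz=g,ths=(0,10,20,30,45,60,75,90,105,120,130),show=True)
E
```

```text
5.85 q [-0.377  0.07   2.315  0.957  0.06   0.575] p [ 0.6179 -0.2002  0.0951] F [-0.35 -0.65  0.  ] w 0.051 g 0.0
[[ 0.711 -0.309  0.632]
 [-0.238 -0.951 -0.198]
 [ 0.662 -0.01  -0.749]]
0 [ 0.21 -0.11  2.34  0.31  0.2   1.2 ] 0.0 low [-0.056 -0.08   0.179] tz [ 0.63  0.19 -0.75]
10 [ 0.12 -0.09  2.3   0.68  0.38  0.88] 0.0 low [-0.055 -0.081  0.168] tz [ 0.54  0.3  -0.78]
20 [ 0.03 -0.04  2.25  0.82  0.56  0.79] 0.0 low [-0.056 -0.08   0.157] tz [ 0.45  0.4  -0.79]
30 [-0.04  0.02  2.2   0.9   0.73  0.77] 0.0 low [-0.058 -0.077  0.146] tz [ 0.37  0.51 -0.78]
45 [-0.14  0.13  2.13  0.98  0.97  0.78] 0.0 low [-0.062 -0.07   0.131] tz [ 0.24  0.66 -0.71]
60 [-0.2   0.25  2.06  1.05  1.18  0.82] 0.0 low [-0.068 -0.06   0.119] tz [ 0.13  0.79 -0.6 ]
75 [-0.25  0.38  2.01  1.11  1.37  0.88] 0.0 low [-0.003 -0.066  0.103] tz [ 0.04  0.9  -0.44]
90 [-0.28  0.51  1.96  1.18  1.55  0.94] 0.0 low [-0.014 -0.048  0.084] tz [-0.02  0.97 -0.26]
105 [-0.29  0.64  1.93  1.26  1.71  1.02] 0.0 low [-0.027 -0.028  0.072] tz [-0.05  1.   -0.05]
120 [-0.29  0.75  1.91  1.35  1.86  1.1 ] 0.0 low [-0.049
[... 481 characters left out ...]
7  0.176] tz [ 0.37  0.51 -0.78]
45 [-0.14  0.09  2.11  0.95  1.    0.84] 0.0 low [-0.062 -0.07   0.161] tz [ 0.24  0.66 -0.71]
60 [-0.2   0.21  2.05  1.03  1.21  0.88] 0.0 low [-0.068 -0.06   0.149] tz [ 0.13  0.79 -0.6 ]
75 [-0.25  0.34  2.    1.1   1.4   0.93] 0.0 low [-0.003 -0.066  0.133] tz [ 0.04  0.9  -0.44]
90 [-0.28  0.46  1.96  1.18  1.57  0.99] 0.0 low [-0.014 -0.048  0.114] tz [-0.02  0.97 -0.26]
105 [-0.29  0.58  1.94  1.26  1.72  1.06] 0.0 low [-0.027 -0.028  0.102] tz [-0.05  1.   -0.05]
120 [-0.29  0.7   1.93  1.36  1.86  1.14] 0.0 low [-0.049 -0.079  0.085] tz [-0.04  0.99  0.15]
130 [-0.28  0.77  1.93  1.44  1.96  1.2 ] 0.0 low [-0.06  -0.062  0.075] tz [-0.01  0.96  0.29]
```

Request:
step_arm(
  deltas=[
    {"rx": 0,"ry": 0,"rz": 0,"tx": 0.02,"ty": 0,"tz": -0.023,"grip": 0.088},
    {"rx": 0,"ry": 0,"rz": 0,"tx": 0.02,"ty": 0,"tz": -0.023,"grip": 0.088},
    {"rx": 0,"ry": 0,"rz": 0,"tx": 0,"ty": 0,"tz": 0,"grip": 0.088},
    {"rx": 0,"ry": -0.09,"rz": 0,"tx": 0,"ty": 0,"tz": 0,"grip": 0.088},
    {"rx": 0,"ry": -0.09,"rz": 0,"tx": 0,"ty": 0,"tz": 0,"grip": 0.088},
    {"rx": 0,"ry": -0.09,"rz": 0,"tx": 0,"ty": 0,"tz": 0,"grip": 0.088},
    {"rx": 0,"ry": 0,"rz": 0,"tx": 0,"ty": 0,"tz": 0,"grip": 0.088},
  ],
)

```text
time_s: 6.43
tcp_pos: [0.6265, -0.1945, 0.1255]
ee_rot: [2.959, -0.452, 0.781]
contact_force: [1.5, 0.2, 1.4]
gripper_width: 0.0883
grip_force: 0.0
```

```bash
python3 log.py; python3 rel.py "[.610,-.2026,.12]"  "[.610,-.2026,.038]"; python3 - <<'E'
from plan2 import *
R0,h=base(-.32,.45);R0=R0@Rz(np.pi)
for z_ in(.12,.038):print(ik(np.array([.61,-.2026,z_]),R0,np.array(L[-1][0])))
for be in(.5,.8):path(.45,be,.3,ths=(0,30,60,90,105,120,130),show=True)
E
```

```text
6.4333 q [-0.371  0.071  2.142  0.149  0.423  1.384] p [ 0.6265 -0.1945  0.1255] F [1.55 0.22 1.43] w 0.0883 g 0.0
[[ 0.83  -0.292  0.476]
 [-0.267 -0.956 -0.12 ]
 [ 0.49  -0.028 -0.871]]
to [ 0.61   -0.2026  0.12  ] tool delta [-0.0142  0.0127 -0.0021] dist 0.019
to [ 0.61   -0.2026  0.038 ] tool delta [-0.0544  0.015   0.0694] dist 0.089
(array([-0.37122456,  0.07485982,  2.12881702,  0.04743841,  0.48889625,
        1.48277568]), np.float64(5.244715046365229e-13))
(array([-0.37122456,  0.20133549,  2.17442526,  0.0714852 ,  0.31710262,
        1.4567313 ]), np.float64(2.597788881700545e-12))
0 [ 0.22 -0.07  2.14  0.06  0.62  1.45] 0.0 low [-0.053 -0.081  0.224] tz [ 0.42  0.13 -0.9 ]
30 [-0.01  0.11  1.96  0.56  1.06  1.09] 0.0 low [-0.05  -0.085  0.193] tz [ 0.07  0.46 -0.88]
60 [-0.15  0.37  1.81  0.78  1.48  1.05] 0.0 low [ 0.017 -0.074  0.151] tz [-0.22  0.74 -0.63]
90 [-0.21  0.64  1.71  0.98  1.83  1.11] 0.0 low [-0.006 -0.045  0.111] tz [-0.38  0.9  -0.21]
105 [-0.21  0.76  1.69  1.09  1.98  1.17] 0.0 low [-0.001 -0.098  0.097] tz [-0.4   0.92  0.03]
120 [-0.21  0.86  1.69  1.21  2.12  1.23] 0.0 low [-0.02  -0.074  0.074] tz [-0.37  0.89  0.27]
130 [-0.19  0.93  1.7   1.31  2.22  1.29] 0.0 low [-0.034 -0.056  0.064] tz [-0.33  0.85  0.42]
0 [ 0.21 -0.08  2.15  0.07  0.62  1.43] 0.0 low [-0.058 -0.086  0.224] tz [ 0.42  0.13 -0.9 ]
30 [0.04 0.15 1.89 0.4  1.14 1.22] 0.0 low [-0.051 -0.091  0.208] tz [-0.02  0.35 -0.94]
60 [-0.06  0.44  1.66  0.56  1.6   1.23] 0.0 low [ 0.018 -0.082  0.163] tz [-0.42  0.55 -0.72]
90 [-0.1   0.71  1.5   0.72  1.98  1.34] 0.0 low [-0.007 -0.065  0.125] tz [-0.67  0.68 -0.31]
105 [-0.11  0.83  1.46  0.83  2.14  1.42] 0.0 low [-0.024 -0.053  0.113] tz [-0.71  0.7  -0.07]
120 [-0.11  0.93  1.46  0.95  2.29  1.51] 0.0 low [ 0.001 -0.098  0.093] tz [-0.7   0.69  0.18]
130 [-0.1   0.99  1.47  1.05  2.37  1.59] 0.0 low [-0.016 -0.087  0.08 ] tz [-0.66  0.67  0.34]
```

```bash
cat > plan3.py <<'E'
from plan2 import *
def clr(G,Rt):
    m=9
    for k in(.045,.08,.115,.15):
      for a in np.linspace(-1,1,5):
        for b in np.linspace(-1,1,11):
            P=Rz(-yaw)@((G-Rt[:,2]*k+a*.0375*Rt[:,0]+b*.0935*Rt[:,1])-np.r_[c,0])
            if abs(P[0])<.07:
                t=.115 if -.11<P[1]<-.045 else .145 if .045<P[1]<.12 else .07
                m=min(m,P[2]-t)
    return m
def pose(al,be,psi,th,Gz,off=.04):
    R0,h=base(psi,al);R0=R0@Rz(np.pi);s=-np.array([-h[1],h[0],0]);u=np.cos(be)*s+np.sin(be)*h
    Rt=R.from_rotvec(th*np.cross(z,u)).as_matrix()@R0
    return Rt,np.r_[c,Gz]-off*u,u
if __name__=="__main__":
  for be in(.1,.5):
   for psi in(.3,0,-.3,-.6,-.9,-1.2):
    for th in(100,120):
      Rt,G,u=pose(.45,be,psi,np.radians(th),.2)
      q,e=min((ik(G+.019*Rt[:,2],Rt,np.array(s)) for s in ([0,.8,1.9,1.5,2,1.],[0,.8,2,2.5,2,.3],[.3,.6,2.2,3,2,0])),key=lambda t:t[1])
      print(be,psi,th,round(e,3),"clr",round(clr(G,Rt),3),"u",(Rz(-yaw)@u).round(2),"tz",(Rz(-yaw)@Rt[:,2]).round(2),q.round(2))
E
python3 plan3.py
```

```text
0.1 0.3 100 0.0 clr -0.03 u [ 0.26 -0.97  0.  ] tz [0.19 0.98 0.11] [-0.27  0.64  2.    1.43  1.78  0.66]
0.1 0.3 120 0.0 clr -0.069 u [ 0.26 -0.97  0.  ] tz [0.21 0.89 0.41] [-0.23  0.81  1.99  1.59  2.02  0.7 ]
0.1 0 100 0.0 clr -0.03 u [-0.04 -1.    0.  ] tz [0.47 0.88 0.11] [-0.28  0.56  2.18  1.68  1.65  0.57]
0.1 0 120 0.0 clr -0.052 u [-0.04 -1.    0.  ] tz [0.46 0.78 0.41] [-0.22  0.77  2.14  1.84  1.94  0.57]
0.1 -0.3 100 0.0 clr -0.036 u [-0.33 -0.94  0.  ] tz [0.71 0.7  0.11] [-0.22  0.49  2.34  2.02  1.55  0.45]
0.1 -0.3 120 0.0 clr -0.053 u [-0.33 -0.94  0.  ] tz [0.68 0.61 0.41] [-0.15  0.74  2.28  2.16  1.93  0.45]
0.1 -0.6 100 0.0 clr -0.04 u [-0.6 -0.8  0. ] tz [0.88 0.46 0.11] [-0.07  0.44  2.46  2.45  1.5   0.32]
0.1 -0.6 120 0.0 clr -0.067 u [-0.6 -0.8  0. ] tz [0.83 0.38 0.41] [-0.    0.73  2.36  2.58  1.95  0.36]
0.1 -0.9 100 0.0 clr -0.04 u [-0.81 -0.59  0.  ] tz [0.98 0.18 0.11] [0.16 0.42 2.51 2.98 1.48 0.2 ]
0.1 -0.9 120 0.0 clr -0.067 u [-0.81 -0.59  0.  ] tz [0.9  0.12 0.41] [0.21 0.72 2.39 3.07 1.97 0.33]
0.1 -1.2 100 0.0 clr -0.047 u [-0.95 -0.32  0.  ] 
[... 753 characters left out ...]
 tz [0.33 0.91 0.27] [-0.26  0.7   2.07  1.62  1.84  1.05]
0.5 -0.6 100 0.0 clr 0.007 u [-0.24 -0.97  0.  ] tz [ 0.59  0.81 -0.05] [-0.26  0.4   2.27  1.76  1.42  0.99]
0.5 -0.6 120 0.0 clr -0.039 u [-0.24 -0.97  0.  ] tz [0.58 0.77 0.27] [-0.23  0.64  2.23  1.9   1.76  0.92]
0.5 -0.9 100 0.0 clr -0.014 u [-0.51 -0.86  0.  ] tz [ 0.8   0.6  -0.05] [-0.17  0.32  2.42  2.14  1.29  0.86]
0.5 -0.9 120 0.0 clr -0.05 u [-0.51 -0.86  0.  ] tz [0.78 0.56 0.27] [-0.14  0.6   2.37  2.27  1.74  0.8 ]
0.5 -1.2 100 0.0 clr -0.024 u [-0.74 -0.67  0.  ] tz [ 0.94  0.33 -0.05] [0.02 0.27 2.51 2.65 1.2  0.7 ]
0.5 -1.2 120 0.0 clr -0.05 u [-0.74 -0.67  0.  ] tz [0.91 0.31 0.27] [0.05 0.59 2.44 2.74 1.74 0.71]
```

Request:
step_arm(
  deltas=[
    {"rx": 0,"ry": -0.03,"rz": 0,"tx": -0.0142,"ty": 0.0127,"tz": 0,"grip": 0.088},
    {"rx": 0,"ry": 0,"rz": 0,"tx": 0,"ty": 0,"tz": 0,"grip": 0.088},
  ],
)

```text
time_s: 6.6
tcp_pos: [0.6058, -0.2013, 0.1131]
ee_rot: [2.978, -0.456, 0.73]
contact_force: [-1.0, 1.0, 0.5]
gripper_width: 0.088
grip_force: 0.0
```

```bash
python3 log.py; python3 rel.py "[.610,-.2026,.12]"  "[.610,-.2026,.038]"
```

```text
6.6 q [-0.399  0.068  2.16   0.169  0.446  1.341] p [ 0.6058 -0.2013  0.1131] F [-0.95  1.02  0.45] w 0.088 g 0.0
[[ 0.846 -0.293  0.446]
 [-0.273 -0.956 -0.109]
 [ 0.459 -0.029 -0.888]]
to [ 0.61   -0.2026  0.12  ] tool delta [ 0.0071 -0.0002 -0.0041] dist 0.008
to [ 0.61   -0.2026  0.038 ] tool delta [-0.0305  0.0022  0.0687] dist 0.075
```

Request:
step_arm(
  deltas=[
    {"rx": 0,"ry": 0,"rz": 0,"tx": -0.0076,"ty": 0.0005,"tz": 0.0172,"grip": 0.088},
    {"rx": 0,"ry": 0,"rz": 0,"tx": -0.0076,"ty": 0.0005,"tz": 0.0172,"grip": 0.088},
    {"rx": 0,"ry": 0,"rz": 0,"tx": -0.0076,"ty": 0.0005,"tz": 0.0172,"grip": 0.088},
    {"rx": 0,"ry": 0,"rz": 0,"tx": -0.0076,"ty": 0.0005,"tz": 0.0172,"grip": 0.088},
    {"rx": 0,"ry": 0,"rz": 0,"tx": 0,"ty": 0,"tz": 0,"grip": 0.088},
    {"rx": 0,"ry": 0,"rz": 0,"tx": 0,"ty": 0,"tz": 0,"grip": 0.088},
  ],
)

```text
time_s: 7.1
tcp_pos: [0.6095, -0.202, 0.0373]
ee_rot: [2.978, -0.458, 0.727]
contact_force: [-0.2, 0.4, 0.1]
gripper_width: 0.0884
grip_force: 0.0
```

```bash
python3 log.py; python3 rel.py "[.610,-.2026,.038]"
```

```text
7.1 q [-0.396  0.197  2.192  0.246  0.291  1.26 ] p [ 0.6095 -0.202   0.0373] F [-0.17  0.4   0.12] w 0.0884 g 0.0
[[ 0.846 -0.294  0.444]
 [-0.274 -0.955 -0.11 ]
 [ 0.457 -0.029 -0.889]]
to [ 0.61   -0.2026  0.038 ] tool delta [ 0.0009  0.0005 -0.0003] dist 0.001
```

Request:
step_arm(
  deltas=[
    {"rx": 0,"ry": 0,"rz": 0,"tx": 0,"ty": 0,"tz": 0,"grip": 0.045},
    {"rx": 0,"ry": 0,"rz": 0,"tx": 0,"ty": 0,"tz": 0,"grip": 0.045},
    {"rx": 0,"ry": 0,"rz": 0,"tx": 0,"ty": 0,"tz": 0,"grip": 0.045},
    {"rx": 0,"ry": 0,"rz": 0,"tx": 0,"ty": 0,"tz": 0,"grip": 0.045},
    {"rx": 0,"ry": 0,"rz": 0,"tx": 0,"ty": 0,"tz": 0,"grip": 0.045},
  ],
  squeeze=25,
)

```text
time_s: 7.52
tcp_pos: [0.6123, -0.2036, 0.0411]
ee_rot: [2.974, -0.456, 0.735]
contact_force: [-1.4, -0.4, 3.6]
gripper_width: 0.0618
grip_force: 23.8
```

```bash
python3 log.py; python3 - <<'E'
from plan3 import *
M=R.from_rotvec(L[-1][2]).as_matrix(); q=np.array(L[-1][0]); p=np.array(L[-1][1])
h=M[:,2]*[1,1,0];h/=np.linalg.norm(h);print("az",np.arctan2(h[1],h[0]))
s=np.array([h[1],-h[0],0]);
for be in (.3,.5):
  u=np.cos(be)*s+np.sin(be)*h;ax=np.cross(z,u)
  print("be",be,"tool axis",(M.T@ax).round(3),"u",(Rz(-yaw)@u).round(2))
  G0=p-.019*M[:,2]; G1=np.r_[c,.25]-.035*u; print("G0",G0,"G1",G1)
  qq=q
  for Gp,th in[(G0+[0,0,.1],0),(G0+[0,0,.2],0),(G0+[0,0,.2],15),(G0+[0,0,.2],30),(.5*(G0+[0,0,.2]+G1),30),(G1,30),(G1,60),(G1,80),(G1,95),(G1,105),(G1,115),(G1,125)]:
    Rt=R.from_rotvec(np.radians(th)*ax).as_matrix()@M;qq,e=ik(Gp+.019*Rt[:,2],Rt,qq);print(th,qq.round(2),round(e,4),"clr",round(clr(Gp,Rt),3),"tcp",(Gp+.019*Rt[:,2]).round(3))
E
```

```text
7.5167 q [-0.396  0.194  2.188  0.244  0.292  1.262] p [ 0.6123 -0.2036  0.0411] F [-1.43 -0.37  3.57] w 0.0618 g 23.766849433874313
[[ 0.844 -0.293  0.449]
 [-0.272 -0.956 -0.112]
 [ 0.462 -0.027 -0.887]]
az -0.24553351354080497
be 0.3 tool axis [ 0.828 -0.345  0.442] u [-0.09 -1.    0.  ]
G0 [ 0.60377997 -0.20141396  0.05793123] G1 [0.59269462 0.1833481  0.25      ]
0 [-0.4   0.04  2.13  0.15  0.5   1.37] 0.0 clr 0.112 tcp [ 0.612 -0.204  0.141]
0 [-0.4  -0.07  2.03  0.11  0.7   1.41] 0.0 clr 0.212 tcp [ 0.612 -0.204  0.241]
15 [-0.53 -0.    1.97  0.43  0.88  1.18] 0.0 clr 0.217 tcp [ 0.612 -0.199  0.241]
30 [-0.63  0.09  1.9   0.65  1.08  1.07] 0.0 clr 0.189 tcp [ 0.612 -0.195  0.242]
30 [-0.31 -0.07  2.08  0.63  0.9   1.35] 0.0 clr 0.18 tcp [ 0.606 -0.002  0.238]
30 [ 0.1  -0.1   2.11  0.5   0.69  1.79] 0.0 clr 0.127 tcp [0.601 0.19  0.234]
60 [-0.16  0.01  2.18  1.22  0.98  1.22] 0.0 clr 0.081 tcp [0.6   0.197 0.239]
80 [-0.26  0.17  2.21  1.49  1.24  1.04] 0.0 clr 0.063 tcp [0.6   0.2   0.245]
95 [-0.28  0.32  2.22  1.64  1.45  0.96] 0.0 clr 0.041 tcp [0.6   0.201 0.249]
105 [-
[... 637 characters left out ...]
1.84  0.54  1.15  1.16] 0.0 clr 0.192 tcp [ 0.61  -0.195  0.241]
30 [-0.29 -0.03  2.01  0.53  0.99  1.44] 0.0 clr 0.185 tcp [ 0.601 -0.003  0.237]
30 [ 0.1  -0.06  2.05  0.44  0.81  1.83] 0.0 clr 0.133 tcp [0.592 0.189 0.233]
60 [-0.15  0.08  2.07  1.02  1.12  1.42] 0.0 clr 0.087 tcp [0.59  0.196 0.238]
80 [-0.25  0.23  2.07  1.25  1.36  1.29] 0.0 clr 0.071 tcp [0.589 0.2   0.243]
95 [-0.29  0.36  2.07  1.39  1.54  1.24] 0.0 clr 0.048 tcp [0.589 0.201 0.247]
105 [-0.29  0.46  2.07  1.48  1.66  1.22] 0.0 clr 0.035 tcp [0.589 0.201 0.25 ]
115 [-0.28  0.55  2.07  1.56  1.78  1.22] 0.0 clr 0.02 tcp [0.589 0.201 0.253]
125 [-0.26  0.64  2.07  1.65  1.9   1.22] 0.0 clr 0.01 tcp [0.589 0.2   0.256]
```

Request:
step_arm(
  deltas=[
    {"rx": 0,"ry": 0,"rz": 0,"tx": 0.0077,"ty": -0.0005,"tz": -0.0148,"grip": 0.045},
    {"rx": 0,"ry": 0,"rz": 0,"tx": 0.0154,"ty": -0.0009,"tz": -0.0296,"grip": 0.045},
    {"rx": 0,"ry": 0,"rz": 0,"tx": 0.0154,"ty": -0.0009,"tz": -0.0296,"grip": 0.045},
    {"rx": 0,"ry": 0,"rz": 0,"tx": 0.0154,"ty": -0.0009,"tz": -0.0296,"grip": 0.045},
    {"rx": 0,"ry": 0,"rz": 0,"tx": 0.0154,"ty": -0.0009,"tz": -0.0296,"grip": 0.045},
    {"rx": 0,"ry": 0,"rz": 0,"tx": 0.0154,"ty": -0.0009,"tz": -0.0296,"grip": 0.045},
    {"rx": 0,"ry": 0,"rz": 0,"tx": 0.0077,"ty": -0.0005,"tz": -0.0148,"grip": 0.045},
    {"rx": 0.09,"ry": -0.063,"rz": 0.049,"tx": 0,"ty": 0,"tz": 0,"grip": 0.045},
    {"rx": 0.09,"ry": -0.063,"rz": 0.049,"tx": 0,"ty": 0,"tz": 0,"grip": 0.045},
    {"rx": 0.09,"ry": -0.063,"rz": 0.049,"tx": 0,"ty": 0,"tz": 0,"grip": 0.045},
    {"rx": 0,"ry": 0,"rz": 0,"tx": 0,"ty": 0,"tz": 0,"grip": 0.045},
  ],
)

```text
time_s: 8.43
tcp_pos: [0.6122, -0.2061, 0.2395]
ee_rot: [-2.77, 0.542, -0.47]
contact_force: [-0.0, -0.6, -2.5]
gripper_width: 0.0616
grip_force: 24.4
```

```bash
python3 log.py; python3 rel.py "[.592,.189,.237]"; python3 - <<'E'
from h import *
s=snapshot("scene");f=s["frame"][:,:,::-1]
p=proj(s,observe()["tcp_pos"]).astype(int);x,y=max(0,p[0]-60),max(0,p[1]-70)
cv2.imwrite("pics/lift.png",cv2.resize(f[y:y+120,x:x+120],None,fx=4,fy=4,interpolation=cv2.INTER_CUBIC))
E
```

```text
8.4333 q [-0.56   0.071  1.885  0.448  1.017  1.191] p [ 0.6122 -0.2061  0.2395] F [-0.05 -0.6  -2.55] w 0.0616 g 24.392648164807724
[[ 0.877 -0.314  0.364]
 [-0.405 -0.891  0.207]
 [ 0.26  -0.329 -0.908]]
to [0.592 0.189 0.237] tool delta [-0.1783 -0.3448  0.0766] dist 0.396
```

View pics/lift.png

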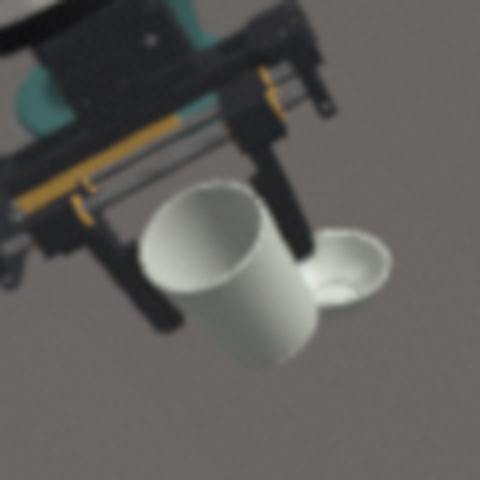

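The picture shows the tumbler (rim near (205,235), foot near (265,350)) held firmly between the fingers and tipped about 20°. I carry it over the carton next.

Request:
step_arm(
  deltas=[
    {"rx": 0,"ry": 0,"rz": 0,"tx": -0.0089,"ty": -0.0173,"tz": 0.0039,"grip": 0.045},
    {"rx": 0,"ry": 0,"rz": 0,"tx": -0.0178,"ty": -0.0345,"tz": 0.0077,"grip": 0.045},
    {"rx": 0,"ry": 0,"rz": 0,"tx": -0.0178,"ty": -0.0345,"tz": 0.0077,"grip": 0.045},
    {"rx": 0,"ry": 0,"rz": 0,"tx": -0.0178,"ty": -0.0345,"tz": 0.0077,"grip": 0.045},
    {"rx": 0,"ry": 0,"rz": 0,"tx": -0.0178,"ty": -0.0345,"tz": 0.0077,"grip": 0.045},
    {"rx": 0,"ry": 0,"rz": 0,"tx": -0.0178,"ty": -0.0345,"tz": 0.0077,"grip": 0.045},
    {"rx": 0,"ry": 0,"rz": 0,"tx": -0.0178,"ty": -0.0345,"tz": 0.0077,"grip": 0.045},
    {"rx": 0,"ry": 0,"rz": 0,"tx": -0.0178,"ty": -0.0345,"tz": 0.0077,"grip": 0.045},
    {"rx": 0,"ry": 0,"rz": 0,"tx": -0.0178,"ty": -0.0345,"tz": 0.0077,"grip": 0.045},
    {"rx": 0,"ry": 0,"rz": 0,"tx": -0.0178,"ty": -0.0345,"tz": 0.0077,"grip": 0.045},
    {"rx": 0,"ry": 0,"rz": 0,"tx": -0.0089,"ty": -0.0173,"tz": 0.0039,"grip": 0.045},
    {"rx": 0,"ry": 0,"rz": 0,"tx": 0,"ty": 0,"tz": 0,"grip": 0.045},
  ],
)

```text
time_s: 9.48
tcp_pos: [0.5885, 0.1969, 0.2354]
ee_rot: [-2.774, 0.527, -0.471]
contact_force: [-0.7, -1.2, -1.8]
gripper_width: 0.0619
grip_force: 24.4
```

Request:
step_arm(
  deltas=[
    {"rx": 0.09,"ry": -0.063,"rz": 0.049,"tx": 0,"ty": 0,"tz": 0,"grip": 0.045},
    {"rx": 0.09,"ry": -0.063,"rz": 0.049,"tx": 0,"ty": 0,"tz": 0,"grip": 0.045},
    {"rx": 0.09,"ry": -0.063,"rz": 0.049,"tx": 0,"ty": 0,"tz": 0,"grip": 0.045},
    {"rx": 0.067,"ry": -0.047,"rz": 0.037,"tx": 0,"ty": 0,"tz": 0,"grip": 0.045},
    {"rx": 0.067,"ry": -0.047,"rz": 0.037,"tx": 0,"ty": 0,"tz": 0,"grip": 0.045},
    {"rx": 0,"ry": 0,"rz": 0,"tx": 0,"ty": 0,"tz": 0,"grip": 0.045},
  ],
)

```text
time_s: 9.98
tcp_pos: [0.5894, 0.1896, 0.2323]
ee_rot: [-2.314, 0.601, -0.115]
contact_force: [-1.3, -0.6, -2.8]
gripper_width: 0.0614
grip_force: 24.5
```

```bash
python3 log.py; python3 - <<'E'
from plan3 import *
M=R.from_rotvec(L[-1][2]).as_matrix();p=np.array(L[-1][1]);G=p-.019*M[:,2]
ref=R.from_rotvec(L[-3][2]).as_matrix()  # upright grasp orientation
for l in L: 
    if abs(l[1][2]-.0411)<1e-3: ref=R.from_rotvec(l[2]).as_matrix()
cz=M@ref.T@z;print("tilt",np.degrees(np.arccos(cz[2])),"cupz",cz.round(2),"G rel",(Rz(-yaw)@(G-np.r_[c,0])).round(3),"clr",clr(G,M))
E
```

```text
9.9833 q [-0.103  0.027  2.065  0.884  1.02   1.502] p [0.5894 0.1896 0.2323] F [-1.31 -0.57 -2.84] w 0.0614 g 24.454351188784358
[[ 0.887 -0.388  0.251]
 [-0.453 -0.624  0.637]
 [-0.09  -0.678 -0.729]]
tilt 51.44602331541859 cupz [ 0.2  -0.76  0.62] G rel [-0.006  0.03   0.246] clr 0.0971157104290734
```

Request:
step_arm(
  deltas=[
    {"rx": 0.067,"ry": -0.047,"rz": 0.037,"tx": 0,"ty": 0,"tz": 0,"grip": 0.045},
    {"rx": 0.067,"ry": -0.047,"rz": 0.037,"tx": 0,"ty": 0,"tz": 0,"grip": 0.045},
    {"rx": 0.067,"ry": -0.047,"rz": 0.037,"tx": 0,"ty": 0,"tz": 0,"grip": 0.045},
    {"rx": 0.067,"ry": -0.047,"rz": 0.037,"tx": 0,"ty": 0,"tz": 0,"grip": 0.045},
    {"rx": 0.067,"ry": -0.047,"rz": 0.037,"tx": 0,"ty": 0,"tz": 0,"grip": 0.045},
    {"rx": 0.037,"ry": -0.026,"rz": 0.02,"tx": 0,"ty": 0,"tz": 0,"grip": 0.045},
    {"rx": 0.037,"ry": -0.026,"rz": 0.02,"tx": 0,"ty": 0,"tz": 0,"grip": 0.045},
    {"rx": 0.037,"ry": -0.026,"rz": 0.02,"tx": 0,"ty": 0,"tz": 0,"grip": 0.045},
    {"rx": 0.037,"ry": -0.026,"rz": 0.02,"tx": 0,"ty": 0,"tz": 0,"grip": 0.045},
    {"rx": 0.037,"ry": -0.026,"rz": 0.02,"tx": 0,"ty": 0,"tz": 0,"grip": 0.045},
    {"rx": 0,"ry": 0,"rz": 0,"tx": 0,"ty": 0,"tz": 0,"grip": 0.045},
    {"rx": 0,"ry": 0,"rz": 0,"tx": 0,"ty": 0,"tz": 0,"grip": 0.045},
  ],
)

```text
time_s: 10.98
tcp_pos: [0.5898, 0.1927, 0.2343]
ee_rot: [-1.68, 0.612, 0.254]
contact_force: [0.1, 0.3, -2.3]
gripper_width: 0.0615
grip_force: 24.5
```

Request:
step_arm(
  deltas=[
    {"rx": 0.037,"ry": -0.026,"rz": 0.02,"tx": 0,"ty": 0,"tz": 0,"grip": 0.045},
    {"rx": 0.037,"ry": -0.026,"rz": 0.02,"tx": 0,"ty": 0,"tz": 0,"grip": 0.045},
    {"rx": 0.037,"ry": -0.026,"rz": 0.02,"tx": 0,"ty": 0,"tz": 0,"grip": 0.045},
    {"rx": 0.037,"ry": -0.026,"rz": 0.02,"tx": 0,"ty": 0,"tz": 0,"grip": 0.045},
    {"rx": 0.037,"ry": -0.026,"rz": 0.02,"tx": 0,"ty": 0,"tz": 0,"grip": 0.045},
    {"rx": 0,"ry": 0,"rz": 0,"tx": 0,"ty": 0,"tz": 0,"grip": 0.045},
    {"rx": 0,"ry": 0,"rz": 0,"tx": 0,"ty": 0,"tz": 0,"grip": 0.045},
    {"rx": 0.037,"ry": -0.026,"rz": 0.02,"tx": 0,"ty": 0,"tz": 0,"grip": 0.045},
    {"rx": 0.037,"ry": -0.026,"rz": 0.02,"tx": 0,"ty": 0,"tz": 0,"grip": 0.045},
    {"rx": 0.037,"ry": -0.026,"rz": 0.02,"tx": 0,"ty": 0,"tz": 0,"grip": 0.045},
    {"rx": 0.037,"ry": -0.026,"rz": 0.02,"tx": 0,"ty": 0,"tz": 0,"grip": 0.045},
    {"rx": 0,"ry": 0,"rz": 0,"tx": 0,"ty": 0,"tz": 0,"grip": 0.045},
  ],
)

```text
time_s: 11.98
tcp_pos: [0.5902, 0.1928, 0.2351]
ee_rot: [-1.252, 0.592, 0.446]
contact_force: [-0.4, -0.4, -1.6]
gripper_width: 0.0617
grip_force: 24.5
```

```bash
cat > tilt.py <<'E'
from plan3 import *
M=R.from_rotvec(L[-1][2]).as_matrix();p=np.array(L[-1][1]);G=p-.019*M[:,2]
for l in L: 
    if abs(l[1][2]-.0411)<1e-3: ref=R.from_rotvec(l[2]).as_matrix()
cz=M@ref.T@z;print("tilt",np.degrees(np.arccos(cz[2])),"cupz",cz.round(2),"G rel",(Rz(-yaw)@(G-np.r_[c,0])).round(3),"clr",clr(G,M))
E
python3 log.py;python3 tilt.py
python3 - <<'E'
from h import *
s=snapshot("scene")["frame"];t=snapshot("top")["frame"]
im=np.hstack([cv2.resize(x,(400,400),interpolation=cv2.INTER_CUBIC) for x in (s[90:220,230:360],t[125:225,165:265])])
cv2.imwrite("pics/pour.png",im[:,:,::-1])
E
```

```text
11.9833 q [-0.295  0.607  2.062  1.557  1.803  1.191] p [0.5902 0.1928 0.2351] F [-0.43 -0.4  -1.61] w 0.0617 g 24.45222987014745
[[ 0.77  -0.614  0.171]
 [-0.005  0.262  0.965]
 [-0.638 -0.744  0.199]]
tilt 116.76410832123203 cupz [ 0.22 -0.87 -0.45] G rel [-0.004  0.027  0.231] clr -4.420987206600613e-05
```

View pics/pour.png

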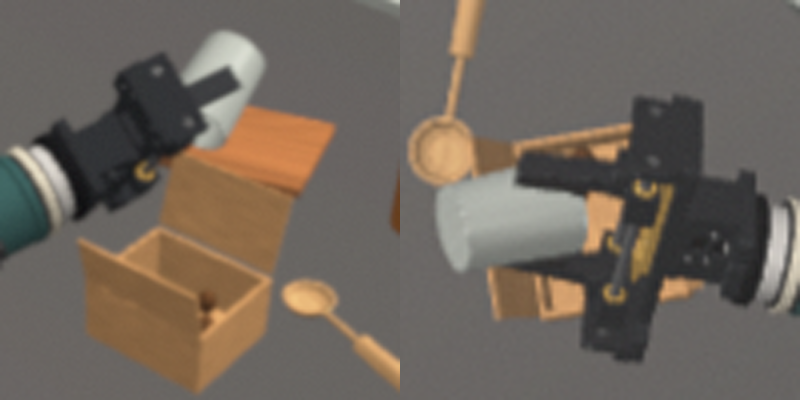

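The left view shows nutmegs lying in the carton's far right corner near (207,310). In the right view the cup is at (510,215), tipped to 117° over the box, and no nuts lie outside. I'll tip a little more to make sure it is empty, then turn back.

Request:
step_arm(
  deltas=[
    {"rx": 0.037,"ry": -0.026,"rz": 0.02,"tx": -0.016,"ty": -0.0186,"tz": 0.005,"grip": 0.045},
    {"rx": 0.067,"ry": -0.047,"rz": 0.037,"tx": -0.006,"ty": -0.007,"tz": 0.002,"grip": 0.045},
    {"rx": 0.067,"ry": -0.047,"rz": 0.037,"tx": 0,"ty": 0,"tz": 0,"grip": 0.045},
    {"rx": 0,"ry": 0,"rz": 0,"tx": 0,"ty": 0,"tz": 0,"grip": 0.045},
    {"rx": 0,"ry": 0,"rz": 0,"tx": 0,"ty": 0,"tz": 0,"grip": 0.045},
    {"rx": -0.067,"ry": 0.047,"rz": -0.037,"tx": 0,"ty": 0,"tz": 0,"grip": 0.045},
    {"rx": -0.067,"ry": 0.047,"rz": -0.037,"tx": 0,"ty": 0,"tz": 0,"grip": 0.045},
    {"rx": -0.09,"ry": 0.063,"rz": -0.049,"tx": 0,"ty": 0,"tz": 0,"grip": 0.045},
    {"rx": -0.09,"ry": 0.063,"rz": -0.049,"tx": 0,"ty": 0,"tz": 0,"grip": 0.045},
    {"rx": -0.09,"ry": 0.063,"rz": -0.049,"tx": 0,"ty": 0,"tz": 0,"grip": 0.045},
    {"rx": -0.09,"ry": 0.063,"rz": -0.049,"tx": 0,"ty": 0,"tz": 0,"grip": 0.045},
    {"rx": -0.09,"ry": 0.063,"rz": -0.049,"tx": 0,"ty": 0,"tz": 0,"grip": 0.045},
  ],
)

```text
time_s: 13.08
tcp_pos: [0.5916, 0.1899, 0.2715]
ee_rot: [-1.784, 0.61, 0.19]
contact_force: [-0.3, -0.2, -1.4]
gripper_width: 0.0618
grip_force: 24.5
```

Request:
step_arm(
  deltas=[
    {"rx": -0.09,"ry": 0.063,"rz": -0.049,"tx": 0,"ty": 0,"tz": 0,"grip": 0.045},
    {"rx": -0.09,"ry": 0.063,"rz": -0.049,"tx": 0,"ty": 0,"tz": 0,"grip": 0.045},
    {"rx": -0.09,"ry": 0.063,"rz": -0.049,"tx": 0,"ty": 0,"tz": 0,"grip": 0.045},
    {"rx": -0.09,"ry": 0.063,"rz": -0.049,"tx": 0,"ty": 0,"tz": 0,"grip": 0.045},
    {"rx": -0.09,"ry": 0.063,"rz": -0.049,"tx": 0,"ty": 0,"tz": 0,"grip": 0.045},
    {"rx": -0.09,"ry": 0.063,"rz": -0.049,"tx": 0,"ty": 0,"tz": 0,"grip": 0.045},
    {"rx": 0,"ry": 0,"rz": 0,"tx": 0,"ty": 0,"tz": 0,"grip": 0.045},
  ],
)

```text
time_s: 13.67
tcp_pos: [0.5917, 0.193, 0.2768]
ee_rot: [-2.434, 0.575, -0.216]
contact_force: [0.7, 1.3, 0.1]
gripper_width: 0.0617
grip_force: 24.4
```

```bash
python3 log.py;python3 tilt.py; python3 rel.py "[.612,-.204,.24]"
```

```text
13.6667 q [-0.03  -0.057  2.017  0.712  0.988  1.659] p [0.5917 0.193  0.2768] F [0.65 1.33 0.13] w 0.0617 g 24.431763907155073
[[ 0.892 -0.351  0.286]
 [-0.452 -0.712  0.537]
 [ 0.015 -0.608 -0.794]]
tilt 43.35140334613711 cupz [ 0.17 -0.67  0.73] G rel [-0.003  0.035  0.292] clr 0.15570983741287492
to [ 0.612 -0.204  0.24 ] tool delta [ 0.1969  0.298  -0.1783] dist 0.399
```

Request:
step_arm(
  deltas=[
    {"rx": 0,"ry": 0,"rz": 0,"tx": 0.0099,"ty": 0.0149,"tz": -0.0089,"grip": 0.045},
    {"rx": 0,"ry": 0,"rz": 0,"tx": 0.0197,"ty": 0.0298,"tz": -0.0178,"grip": 0.045},
    {"rx": 0,"ry": 0,"rz": 0,"tx": 0.0197,"ty": 0.0298,"tz": -0.0178,"grip": 0.045},
    {"rx": 0,"ry": 0,"rz": 0,"tx": 0.0197,"ty": 0.0298,"tz": -0.0178,"grip": 0.045},
    {"rx": 0,"ry": 0,"rz": 0,"tx": 0.0197,"ty": 0.0298,"tz": -0.0178,"grip": 0.045},
    {"rx": 0,"ry": 0,"rz": 0,"tx": 0.0197,"ty": 0.0298,"tz": -0.0178,"grip": 0.045},
    {"rx": 0,"ry": 0,"rz": 0,"tx": 0.0197,"ty": 0.0298,"tz": -0.0178,"grip": 0.045},
    {"rx": 0,"ry": 0,"rz": 0,"tx": 0.0197,"ty": 0.0298,"tz": -0.0178,"grip": 0.045},
    {"rx": 0,"ry": 0,"rz": 0,"tx": 0.0197,"ty": 0.0298,"tz": -0.0178,"grip": 0.045},
    {"rx": 0,"ry": 0,"rz": 0,"tx": 0.0197,"ty": 0.0298,"tz": -0.0178,"grip": 0.045},
    {"rx": 0,"ry": 0,"rz": 0,"tx": 0.0099,"ty": 0.0149,"tz": -0.0089,"grip": 0.045},
  ],
)

```text
time_s: 14.58
tcp_pos: [0.6089, -0.2106, 0.2302]
ee_rot: [-2.43, 0.589, -0.203]
contact_force: [0.0, 0.8, -1.1]
gripper_width: 0.0615
grip_force: 24.5
```

Request:
step_arm(
  deltas=[
    {"rx": -0.081,"ry": 0.0567,"rz": -0.0439,"tx": 0,"ty": 0,"tz": 0,"grip": 0.045},
    {"rx": -0.081,"ry": 0.0567,"rz": -0.0439,"tx": 0,"ty": 0,"tz": 0,"grip": 0.045},
    {"rx": -0.081,"ry": 0.0567,"rz": -0.0439,"tx": 0,"ty": 0,"tz": 0,"grip": 0.045},
    {"rx": -0.081,"ry": 0.0567,"rz": -0.0439,"tx": 0,"ty": 0,"tz": 0,"grip": 0.045},
    {"rx": -0.081,"ry": 0.0567,"rz": -0.0439,"tx": 0,"ty": 0,"tz": 0,"grip": 0.045},
    {"rx": -0.081,"ry": 0.0567,"rz": -0.0439,"tx": 0,"ty": 0,"tz": 0,"grip": 0.045},
    {"rx": -0.081,"ry": 0.0567,"rz": -0.0439,"tx": 0,"ty": 0,"tz": 0,"grip": 0.045},
    {"rx": 0,"ry": 0,"rz": 0,"tx": 0,"ty": 0,"tz": 0,"grip": 0.045},
    {"rx": 0,"ry": 0,"rz": 0,"tx": 0,"ty": 0,"tz": 0,"grip": 0.045},
  ],
)

```text
time_s: 15.33
tcp_pos: [0.608, -0.2037, 0.2301]
ee_rot: [2.985, -0.461, 0.723]
contact_force: [0.7, 0.1, -0.7]
gripper_width: 0.0618
grip_force: 24.4
```

```bash
python3 log.py;python3 tilt.py; python3 rel.py "[.612,-.204,.041]" "[.612,-.204,.06]"; python3 - <<'E'
from h import *
s=snapshot("scene");t=snapshot("top")
import pickle;pickle.dump({"scene":s,"top":t},open("s1.pkl","wb"))
o=observe();p=proj(s,o["tcp_pos"]).astype(int)
f=s["frame"];x,y=p[0]-60,max(0,p[1]-60)
im=np.hstack([cv2.resize(a,(400,400),interpolation=cv2.INTER_CUBIC) for a in (f[y:y+120,x:x+120],t["frame"][140:220,170:250])])
cv2.imwrite("pics/back.png",im[:,:,::-1])
E
```

```text
15.3333 q [-0.404 -0.06   2.046  0.122  0.694  1.398] p [ 0.608  -0.2037  0.2301] F [ 0.74  0.15 -0.65] w 0.0618 g 24.41664926052681
[[ 0.848 -0.294  0.442]
 [-0.277 -0.955 -0.104]
 [ 0.453 -0.034 -0.891]]
tilt 0.7001375952973103 cupz [ 0.01 -0.01  1.  ] G rel [-0.044 -0.347  0.247] clr 0.20204537903153985
to [ 0.612 -0.204  0.041] tool delta [-0.0822  0.0056  0.1703] dist 0.189
to [ 0.612 -0.204  0.06 ] tool delta [-0.0735  0.0049  0.1533] dist 0.17
```

View pics/back.png

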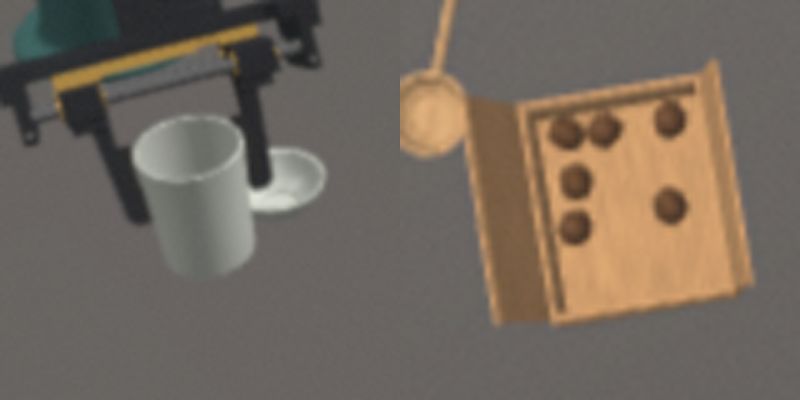

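The left view shows the empty tumbler upright in the fingers (rim near (190,150)). The right view shows all six nutmegs inside the carton at (567,131), (604,130), (670,118), (576,181), (575,227) and (670,207), with both flaps open. I lower the cup next.

Request:
step_arm(
  deltas=[
    {"rx": 0,"ry": 0,"rz": 0,"tx": -0.0147,"ty": 0.001,"tz": 0.0307,"grip": 0.045},
    {"rx": 0,"ry": 0,"rz": 0,"tx": -0.0147,"ty": 0.001,"tz": 0.0307,"grip": 0.045},
    {"rx": 0,"ry": 0,"rz": 0,"tx": -0.0147,"ty": 0.001,"tz": 0.0307,"grip": 0.045},
    {"rx": 0,"ry": 0,"rz": 0,"tx": -0.0147,"ty": 0.001,"tz": 0.0307,"grip": 0.045},
    {"rx": 0,"ry": 0,"rz": 0,"tx": -0.0147,"ty": 0.001,"tz": 0.0307,"grip": 0.045},
    {"rx": 0,"ry": 0,"rz": 0,"tx": -0.0022,"ty": 0,"tz": 0.0043,"grip": 0.045},
    {"rx": 0,"ry": 0,"rz": 0,"tx": -0.0022,"ty": 0,"tz": 0.0043,"grip": 0.045},
    {"rx": 0,"ry": 0,"rz": 0,"tx": -0.0022,"ty": 0,"tz": 0.0043,"grip": 0.045},
    {"rx": 0,"ry": 0,"rz": 0,"tx": 0,"ty": 0,"tz": 0,"grip": 0.045},
    {"rx": 0,"ry": 0,"rz": 0,"tx": 0,"ty": 0,"tz": 0,"grip": 0.045},
  ],
)

```text
time_s: 16.27
tcp_pos: [0.6158, -0.2066, 0.0487]
ee_rot: [2.978, -0.462, 0.732]
contact_force: [0.1, -0.4, -1.4]
gripper_width: 0.0617
grip_force: 24.5
```

Request:
step_arm(
  deltas=[
    {"rx": 0,"ry": 0,"rz": 0,"tx": -0.001,"ty": 0,"tz": 0.0022,"grip": 0.045},
    {"rx": 0,"ry": 0,"rz": 0,"tx": -0.001,"ty": 0,"tz": 0.0022,"grip": 0.045},
    {"rx": 0,"ry": 0,"rz": 0,"tx": -0.001,"ty": 0,"tz": 0.0022,"grip": 0.045},
    {"rx": 0,"ry": 0,"rz": 0,"tx": 0,"ty": 0,"tz": 0,"grip": 0.045},
    {"rx": 0,"ry": 0,"rz": 0,"tx": 0,"ty": 0,"tz": 0,"grip": 0.045},
  ],
)

```text
time_s: 16.68
tcp_pos: [0.616, -0.206, 0.0413]
ee_rot: [2.978, -0.461, 0.732]
contact_force: [-3.7, 0.9, 6.8]
gripper_width: 0.0614
grip_force: 24.5
```

Request:
step_arm(
  deltas=[
    {"rx": 0,"ry": 0,"rz": 0,"tx": 0,"ty": 0,"tz": 0,"grip": 0.088},
    {"rx": 0,"ry": 0,"rz": 0,"tx": 0,"ty": 0,"tz": 0,"grip": 0.088},
    {"rx": 0,"ry": 0,"rz": 0,"tx": 0,"ty": 0,"tz": 0,"grip": 0.088},
    {"rx": 0,"ry": 0,"rz": 0,"tx": 0,"ty": 0,"tz": 0,"grip": 0.088},
    {"rx": 0,"ry": 0,"rz": 0,"tx": 0,"ty": 0,"tz": 0,"grip": 0.088},
  ],
)

```text
time_s: 17.1
tcp_pos: [0.6144, -0.2053, 0.0388]
ee_rot: [2.981, -0.461, 0.726]
contact_force: [0.5, -0.4, 0.5]
gripper_width: 0.0877
grip_force: 0.0
```

Request:
step_arm(
  deltas=[
    {"rx": 0,"ry": 0,"rz": 0,"tx": 0.0154,"ty": -0.0009,"tz": -0.0296,"grip": 0.088},
    {"rx": 0,"ry": 0,"rz": 0,"tx": 0.0154,"ty": -0.0009,"tz": -0.0296,"grip": 0.088},
    {"rx": 0,"ry": 0,"rz": 0,"tx": 0.0154,"ty": -0.0009,"tz": -0.0296,"grip": 0.088},
    {"rx": 0,"ry": 0,"rz": 0,"tx": 0.0154,"ty": -0.0009,"tz": -0.0296,"grip": 0.088},
    {"rx": 0,"ry": 0,"rz": 0,"tx": 0.0154,"ty": -0.0009,"tz": -0.0296,"grip": 0.088},
    {"rx": 0,"ry": 0,"rz": 0,"tx": 0.0154,"ty": -0.0009,"tz": -0.0296,"grip": 0.088},
    {"rx": 0,"ry": -0.119,"rz": 0,"tx": 0,"ty": 0,"tz": 0,"grip": 0.02},
    {"rx": 0,"ry": -0.119,"rz": 0,"tx": 0,"ty": 0,"tz": 0,"grip": 0.0},
    {"rx": 0,"ry": -0.119,"rz": 0,"tx": 0,"ty": 0,"tz": 0,"grip": 0.0},
    {"rx": 0,"ry": -0.119,"rz": 0,"tx": 0,"ty": 0,"tz": 0,"grip": 0.0},
    {"rx": 0,"ry": 0,"rz": -0.118,"tx": 0,"ty": 0,"tz": 0,"grip": 0.0},
    {"rx": 0,"ry": 0,"rz": -0.118,"tx": 0,"ty": 0,"tz": 0,"grip": 0.0},
  ],
)

```text
time_s: 18.1
tcp_pos: [0.6168, -0.2071, 0.2372]
ee_rot: [-3.108, 0.09, -0.005]
contact_force: [-0.3, 0.2, 0.1]
gripper_width: 0.0502
grip_force: 0.0
```

Request:
step_arm(
  deltas=[
    {"rx": 0,"ry": 0,"rz": -0.118,"tx": 0,"ty": 0,"tz": 0,"grip": 0.0},
    {"rx": 0,"ry": 0,"rz": -0.118,"tx": 0,"ty": 0,"tz": 0,"grip": 0.0},
    {"rx": 0,"ry": 0,"rz": -0.118,"tx": 0,"ty": 0,"tz": 0,"grip": 0.0},
    {"rx": 0,"ry": 0,"rz": -0.118,"tx": 0,"ty": 0,"tz": 0,"grip": 0.0},
    {"rx": 0,"ry": 0,"rz": -0.118,"tx": 0,"ty": 0,"tz": 0,"grip": 0.0},
    {"rx": 0,"ry": 0,"rz": -0.118,"tx": 0,"ty": 0,"tz": 0,"grip": 0.0},
    {"rx": 0,"ry": 0,"rz": -0.118,"tx": 0,"ty": 0,"tz": 0,"grip": 0.0},
    {"rx": 0,"ry": 0,"rz": -0.118,"tx": 0,"ty": 0,"tz": 0,"grip": 0.0},
    {"rx": 0,"ry": 0,"rz": -0.118,"tx": 0,"ty": 0,"tz": 0,"grip": 0.0},
    {"rx": 0,"ry": 0,"rz": -0.118,"tx": 0,"ty": 0,"tz": 0,"grip": 0.0},
    {"rx": 0,"ry": 0,"rz": -0.118,"tx": 0,"ty": 0,"tz": 0,"grip": 0.0},
    {"rx": 0,"ry": 0,"rz": -0.118,"tx": 0,"ty": 0,"tz": 0,"grip": 0.0},
  ],
)

```text
time_s: 19.1
tcp_pos: [0.6153, -0.2067, 0.2387]
ee_rot: [-2.428, -1.96, -0.038]
contact_force: [-0.4, 0.2, -0.0]
gripper_width: 0.0004
grip_force: 0.0
```

```bash
cat > car.py <<'E'
import sys
from h import *
o=observe();M=R.from_rotvec(o["ee_rot"]).as_matrix();C=R.from_euler("z",.14).as_matrix();c=np.array([.5946,.1484,0])
print("carton-frame tcp",(C.T@(o["tcp_pos"]-c)).round(4)); Rd=C@np.array([[0,1,0],[1,0,0],[0,0,-1.]])
print("fix turn",R.from_matrix(M.T@Rd).as_rotvec().round(3))
for a in sys.argv[1:]:
    t=c+C@np.array(eval(a)); print(a,"tool delta",(M.T@(t-o["tcp_pos"])).round(4))
E
python3 log.py; python3 car.py "[0,-.105,.17]"
python3 - <<'E'
from h import *
s=snapshot("scene")["frame"]
g=s.astype(int);cv2.imwrite("pics/cupdown.png",cv2.resize(s[200:290,140:230],(450,450))[:,:,::-1])
E
```

```text
19.1 q [-0.379  0.218  1.66   0.033  1.269 -0.176] p [ 0.6153 -0.2067  0.2387] F [-0.38  0.21 -0.03] w 0.0004 g 0.0
[[ 0.211  0.978  0.006]
 [ 0.977 -0.211  0.031]
 [ 0.032 -0.    -0.999]]
carton-frame tcp [-0.029  -0.3545  0.2387]
fix turn [ 0.005 -0.032 -0.352]
[0,-.105,.17] tool delta [ 0.2419 -0.0589  0.0765]
```

View pics/cupdown.png

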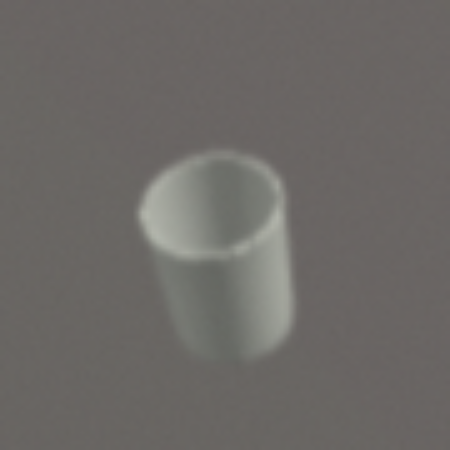

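The picture shows the tumbler standing upright and empty on the counter, rim near (213,205) and foot near (240,345). Next is the narrow flap.

Request:
step_arm(
  deltas=[
    {"rx": 0.002,"ry": -0.011,"rz": -0.117,"tx": 0,"ty": 0,"tz": 0,"grip": 0.0},
    {"rx": 0.002,"ry": -0.011,"rz": -0.117,"tx": 0,"ty": 0,"tz": 0,"grip": 0.0},
    {"rx": 0.001,"ry": -0.01,"rz": -0.118,"tx": 0,"ty": 0,"tz": 0,"grip": 0.0},
    {"rx": 0,"ry": 0,"rz": 0,"tx": 0.0178,"ty": 0.002,"tz": 0.0049,"grip": 0.0},
    {"rx": 0,"ry": 0,"rz": 0,"tx": 0.0356,"ty": 0.0041,"tz": 0.0098,"grip": 0.0},
    {"rx": 0,"ry": 0,"rz": 0,"tx": 0.0356,"ty": 0.0041,"tz": 0.0098,"grip": 0.0},
    {"rx": 0,"ry": 0,"rz": 0,"tx": 0.0356,"ty": 0.0041,"tz": 0.0098,"grip": 0.0},
    {"rx": 0,"ry": 0,"rz": 0,"tx": 0.0356,"ty": 0.0041,"tz": 0.0098,"grip": 0.0},
    {"rx": 0,"ry": 0,"rz": 0,"tx": 0.0356,"ty": 0.0041,"tz": 0.0098,"grip": 0.0},
    {"rx": 0,"ry": 0,"rz": 0,"tx": 0.0356,"ty": 0.0041,"tz": 0.0098,"grip": 0.0},
    {"rx": 0,"ry": 0,"rz": 0,"tx": 0.0178,"ty": 0.002,"tz": 0.0049,"grip": 0.0},
    {"rx": 0,"ry": 0,"rz": 0,"tx": 0,"ty": 0,"tz": 0,"grip": 0.0},
  ],
)

```text
time_s: 20.15
tcp_pos: [0.609, 0.048, 0.1685]
ee_rot: [-2.064, -2.364, 0.002]
contact_force: [0.1, 0.0, 0.4]
gripper_width: 0.0005
grip_force: 0.0
```

```bash
python3 log.py; python3 car.py "[0,-.105,.17]" "[0,-.1,.1]"
```

```text
20.15 q [ 3.700e-02  1.980e-01  1.817e+00  1.000e-03  1.129e+00 -9.900e-02] p [0.609  0.048  0.1685] F [0.07 0.04 0.35] w 0.0005 g 0.0
[[-0.135  0.991 -0.003]
 [ 0.991  0.135  0.001]
 [ 0.001 -0.003 -1.   ]]
carton-frame tcp [ 0.0003 -0.1015  0.1685]
fix turn [-0.003 -0.001 -0.005]
[0,-.105,.17] tool delta [-0.0035 -0.0003 -0.0015]
[0,-.1,.1] tool delta [ 0.0014 -0.0001  0.0685]
```

Request:
step_arm(
  deltas=[
    {"rx": 0,"ry": 0,"rz": 0,"tx": 0,"ty": 0,"tz": 0.0235,"grip": 0.0},
    {"rx": 0,"ry": 0,"rz": 0,"tx": 0,"ty": 0,"tz": 0.0235,"grip": 0.0},
    {"rx": 0,"ry": 0,"rz": 0,"tx": 0,"ty": 0,"tz": 0.0235,"grip": 0.0},
    {"rx": 0,"ry": 0,"rz": 0,"tx": 0.012,"ty": 0,"tz": 0,"grip": 0.0},
    {"rx": 0,"ry": 0,"rz": 0,"tx": 0.012,"ty": 0,"tz": 0,"grip": 0.0},
    {"rx": 0,"ry": 0,"rz": 0,"tx": 0.012,"ty": 0,"tz": 0,"grip": 0.0},
    {"rx": 0,"ry": 0,"rz": 0,"tx": 0.009,"ty": 0,"tz": 0,"grip": 0.0},
    {"rx": 0,"ry": 0,"rz": 0,"tx": 0.009,"ty": 0,"tz": 0,"grip": 0.0},
    {"rx": 0,"ry": 0,"rz": 0,"tx": 0.0067,"ty": 0,"tz": 0.0061,"grip": 0.0},
    {"rx": 0,"ry": 0,"rz": 0,"tx": 0.0067,"ty": 0,"tz": 0.0061,"grip": 0.0},
    {"rx": 0,"ry": 0,"rz": 0,"tx": 0.0024,"ty": 0,"tz": 0.0057,"grip": 0.0},
    {"rx": 0,"ry": 0,"rz": 0,"tx": 0.0024,"ty": 0,"tz": 0.0057,"grip": 0.0},
  ],
)

```text
time_s: 21.15
tcp_pos: [0.601, 0.1163, 0.076]
ee_rot: [2.067, 2.365, 0.001]
contact_force: [1.0, 0.1, 1.3]
gripper_width: 0.0006
grip_force: 0.4
```

```bash
python3 log.py; python3 car.py "[0,-.028,.0705]" 
python3 - <<'E'
from h import *
s=snapshot("scene")["frame"];t=snapshot("top")["frame"]
im=np.hstack([cv2.resize(x,(400,400),interpolation=cv2.INTER_CUBIC) for x in (s[110:230,230:350],t[135:225,165:255])])
cv2.imwrite("pics/nar.png",im[:,:,::-1])
E
```

```text
21.15 q [ 0.151  0.294  1.887 -0.     0.96   0.016] p [0.601  0.1163 0.076 ] F [0.96 0.07 1.35] w 0.0006 g 0.42821826211232106
[[-0.134  0.991  0.001]
 [ 0.991  0.134 -0.   ]
 [-0.     0.001 -1.   ]]
carton-frame tcp [ 0.0018 -0.0327  0.076 ]
fix turn [ 0.001  0.    -0.006]
[0,-.028,.0705] tool delta [ 0.0047 -0.0018  0.0055]
```

View pics/nar.png

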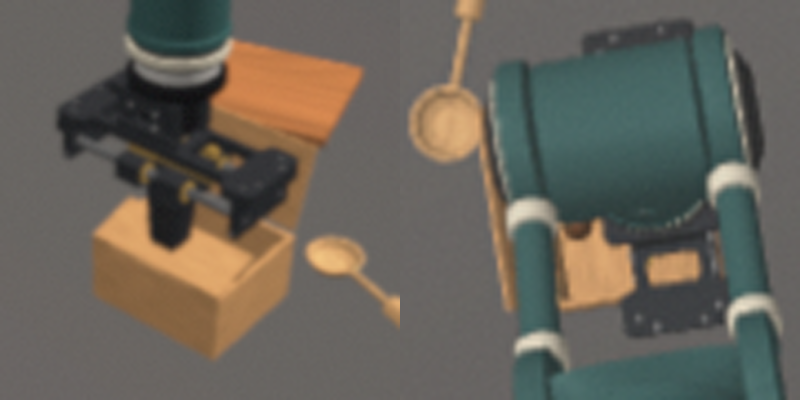

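The left view shows the narrow flap folded down under the fingertips near (170,240), with the wide flap still upright behind. I press it a little more and then go over to the wide flap's outer side.

Request:
step_arm(
  deltas=[
    {"rx": 0,"ry": 0,"rz": 0,"tx": 0.002,"ty": -0.001,"tz": 0.003,"grip": 0.0},
    {"rx": 0,"ry": 0,"rz": 0,"tx": 0.002,"ty": 0,"tz": 0.003,"grip": 0.0},
    {"rx": 0,"ry": 0,"rz": 0,"tx": 0,"ty": 0,"tz": 0,"grip": 0.0},
    {"rx": 0,"ry": 0,"rz": 0,"tx": 0,"ty": 0,"tz": 0,"grip": 0.0},
    {"rx": 0,"ry": 0,"rz": 0,"tx": 0,"ty": 0,"tz": -0.02,"grip": 0.0},
    {"rx": 0,"ry": 0,"rz": 0,"tx": 0,"ty": 0,"tz": -0.04,"grip": 0.0},
    {"rx": 0,"ry": 0,"rz": 0,"tx": 0,"ty": 0,"tz": -0.04,"grip": 0.0},
    {"rx": 0,"ry": 0,"rz": 0,"tx": 0,"ty": 0,"tz": -0.04,"grip": 0.0},
    {"rx": 0,"ry": 0,"rz": 0,"tx": 0.0385,"ty": 0,"tz": 0,"grip": 0.0},
    {"rx": 0,"ry": 0,"rz": 0,"tx": 0.0385,"ty": 0,"tz": 0,"grip": 0.0},
    {"rx": 0,"ry": 0,"rz": 0,"tx": 0.0385,"ty": 0,"tz": 0,"grip": 0.0},
    {"rx": 0,"ry": 0,"rz": 0,"tx": 0.0385,"ty": 0,"tz": 0,"grip": 0.0},
  ],
)

```text
time_s: 22.25
tcp_pos: [0.5789, 0.2732, 0.2114]
ee_rot: [2.069, 2.363, 0.002]
contact_force: [0.3, -0.6, 0.3]
gripper_width: 0.0003
grip_force: 0.0
```

```bash
python3 log.py; python3 car.py "[0,.125,.2]" "[0,.125,.115]"
python3 - <<'E'
from h import *
s=snapshot("scene")["frame"]
cv2.imwrite("pics/nar2.png",cv2.resize(s[110:230,230:350],(480,480),interpolation=cv2.INTER_CUBIC)[:,:,::-1])
E
```

```text
22.25 q [ 0.402  0.215  1.714 -0.     1.21   0.27 ] p [0.5789 0.2732 0.2114] F [ 0.28 -0.65  0.33] w 0.0003 g 0.0
[[-0.132  0.991  0.002]
 [ 0.991  0.132  0.   ]
 [ 0.     0.002 -1.   ]]
carton-frame tcp [0.0018 0.1258 0.2114]
fix turn [ 0.002 -0.    -0.008]
[0,.125,.2] tool delta [-0.0008 -0.0019  0.0114]
[0,.125,.115] tool delta [-0.0008 -0.002   0.0964]
```

View pics/nar2.png

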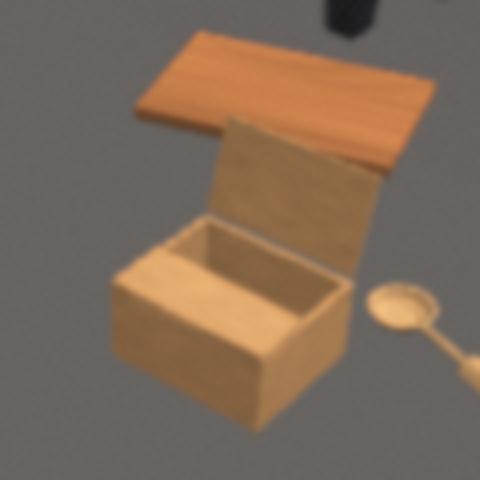

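The picture shows the narrow flap lying flat at about (200,300), with the wide flap still open at (300,195). I fold the wide flap now.

Request:
step_arm(
  deltas=[
    {"rx": 0,"ry": 0,"rz": 0,"tx": 0,"ty": -0.002,"tz": 0.031,"grip": 0.0},
    {"rx": 0,"ry": 0,"rz": 0,"tx": 0,"ty": 0,"tz": 0.031,"grip": 0.0},
    {"rx": 0,"ry": 0,"rz": 0,"tx": 0,"ty": 0,"tz": 0.031,"grip": 0.0},
    {"rx": 0,"ry": 0,"rz": 0,"tx": -0.012,"ty": 0,"tz": 0,"grip": 0.0},
    {"rx": 0,"ry": 0,"rz": 0,"tx": -0.012,"ty": 0,"tz": 0,"grip": 0.0},
    {"rx": 0,"ry": 0,"rz": 0,"tx": -0.012,"ty": 0,"tz": 0,"grip": 0.0},
    {"rx": 0,"ry": 0,"rz": 0,"tx": -0.012,"ty": 0,"tz": 0,"grip": 0.0},
    {"rx": 0,"ry": 0,"rz": 0,"tx": -0.012,"ty": 0,"tz": 0,"grip": 0.0},
    {"rx": 0,"ry": 0,"rz": 0,"tx": -0.0092,"ty": 0,"tz": 0,"grip": 0.0},
    {"rx": 0,"ry": 0,"rz": 0,"tx": -0.0092,"ty": 0,"tz": 0,"grip": 0.0},
    {"rx": 0,"ry": 0,"rz": 0,"tx": -0.0092,"ty": 0,"tz": 0,"grip": 0.0},
  ],
)

```text
time_s: 23.22
tcp_pos: [0.5892, 0.1839, 0.1183]
ee_rot: [2.068, 2.363, 0.002]
contact_force: [-0.1, 0.4, -0.4]
gripper_width: 0.0003
grip_force: 0.2
```

Request:
step_arm(
  deltas=[
    {"rx": 0,"ry": 0,"rz": 0,"tx": -0.0069,"ty": 0,"tz": 0.0062,"grip": 0.0},
    {"rx": 0,"ry": 0,"rz": 0,"tx": -0.0069,"ty": 0,"tz": 0.0062,"grip": 0.0},
    {"rx": 0,"ry": 0,"rz": 0,"tx": -0.0069,"ty": 0,"tz": 0.0062,"grip": 0.0},
    {"rx": 0,"ry": 0,"rz": 0,"tx": -0.0025,"ty": 0,"tz": 0.0059,"grip": 0.0},
    {"rx": 0,"ry": 0,"rz": 0,"tx": -0.0025,"ty": 0,"tz": 0.0059,"grip": 0.0},
    {"rx": 0,"ry": 0,"rz": 0,"tx": -0.0025,"ty": 0,"tz": 0.0059,"grip": 0.0},
    {"rx": 0,"ry": 0,"rz": 0,"tx": 0,"ty": 0,"tz": 0.004,"grip": 0.0},
    {"rx": 0,"ry": 0,"rz": 0,"tx": 0,"ty": 0,"tz": 0.003,"grip": 0.0},
    {"rx": 0,"ry": 0,"rz": 0,"tx": 0,"ty": 0,"tz": 0,"grip": 0.0},
    {"rx": 0,"ry": 0,"rz": 0,"tx": 0,"ty": 0,"tz": 0,"grip": 0.0},
  ],
)

```text
time_s: 24.05
tcp_pos: [0.5922, 0.1572, 0.0738]
ee_rot: [2.068, 2.365, -0.001]
contact_force: [1.1, 0.4, -0.1]
gripper_width: 0.0001
grip_force: 0.0
```

```bash
python3 log.py; python3 car.py
```

```text
24.05 q [ 0.219  0.298  1.887 -0.     0.957  0.085] p [0.5922 0.1572 0.0738] F [ 1.09  0.42 -0.08] w 0.0001 g 0.0
[[-0.134  0.991 -0.   ]
 [ 0.991  0.134 -0.   ]
 [-0.    -0.    -1.   ]]
carton-frame tcp [-0.0012  0.0091  0.0738]
fix turn [-0.     0.    -0.006]
```

Request:
step_arm(
  deltas=[
    {"rx": 0,"ry": 0,"rz": 0,"tx": 0,"ty": 0,"tz": 0.002,"grip": 0.0},
    {"rx": 0,"ry": 0,"rz": 0,"tx": 0,"ty": 0,"tz": 0,"grip": 0.0},
    {"rx": 0,"ry": 0,"rz": 0,"tx": 0,"ty": 0,"tz": 0,"grip": 0.0},
    {"rx": 0,"ry": 0,"rz": 0,"tx": 0,"ty": 0,"tz": -0.02,"grip": 0.0},
    {"rx": 0,"ry": 0,"rz": 0,"tx": 0,"ty": 0,"tz": -0.04,"grip": 0.0},
    {"rx": 0,"ry": 0,"rz": 0,"tx": 0,"ty": 0,"tz": -0.04,"grip": 0.0},
    {"rx": 0,"ry": 0,"rz": 0,"tx": 0,"ty": 0,"tz": -0.04,"grip": 0.0},
    {"rx": 0,"ry": 0,"rz": 0,"tx": 0.03,"ty": 0,"tz": 0,"grip": 0.0},
    {"rx": 0,"ry": 0,"rz": 0,"tx": 0.03,"ty": 0,"tz": 0,"grip": 0.0},
    {"rx": 0,"ry": 0,"rz": 0,"tx": 0.03,"ty": 0,"tz": 0,"grip": 0.0},
    {"rx": 0,"ry": 0,"rz": 0,"tx": 0,"ty": 0,"tz": 0,"grip": 0.0},
    {"rx": 0,"ry": 0,"rz": 0,"tx": 0,"ty": 0,"tz": 0,"grip": 0.0},
  ],
)

```text
time_s: 25.05
tcp_pos: [0.5799, 0.2475, 0.2122]
ee_rot: [2.064, 2.367, -0.0]
contact_force: [0.6, -0.5, 0.0]
gripper_width: 0.0003
grip_force: 0.0
```

```bash
python3 log.py
python3 - <<'E'
from h import *
s=snapshot("scene")["frame"]
cv2.imwrite("pics/end.png",cv2.resize(s[100:290,150:350],(800,600) if 0 else (632,600),interpolation=cv2.INTER_CUBIC)[:,:,::-1])
E
```

```text
25.05 q [ 3.640e-01  1.980e-01  1.734e+00 -1.000e-03  1.210e+00  2.280e-01] p [0.5799 0.2475 0.2122] F [ 0.64 -0.52  0.  ] w 0.0003 g 0.0
[[-0.136  0.991  0.   ]
 [ 0.991  0.136 -0.001]
 [-0.001  0.    -1.   ]]
```

View pics/end.png

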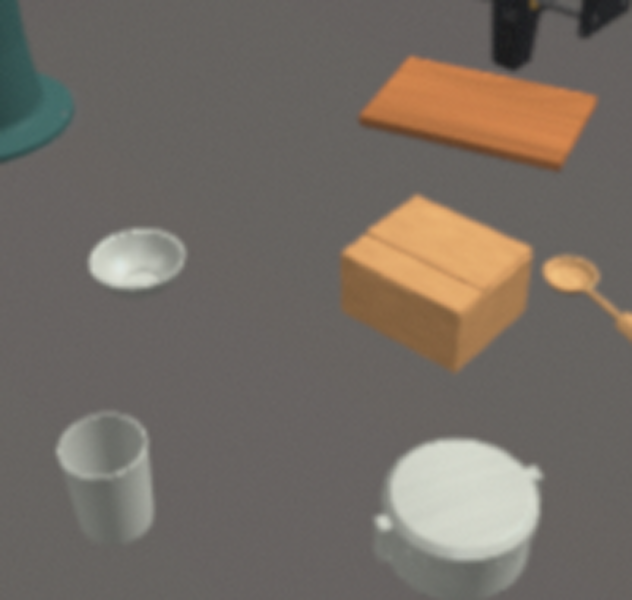

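The picture shows the carton shut, with the wide flap flat over the narrow one (seam from (370,238) to (480,290)). The tumbler stands upright at (108,480) and the gripper is clear of everything.

```bash
python3 -c "
from workcell import *
print(sign_off())"
```

```text
the job is handed in; nothing more can be done
None
```

All six nutmegs are in the carton, the empty tumbler stands upright on the counter, the narrow flap and then the wide flap are folded flat, and the job was handed in at about 25 s of the 64 s allowed; sign-off returned no verdict.

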